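# Push the wedged nozzle out of the rice-dough press

## Task

Tip the press barrel up and over towards the robot until it rests against its stop. Then take the wooden pusher out of its block and press it down the barrel, firmly but without ramming, so that the nozzle insert wedged in the bottom comes out into the steel tray below; leave the pusher fully home in the barrel with its collar flat on the mouth, and leave the jar and the brush where they are.

Things in the scene. Friction and masses are not known exactly. Their poses are not given: they have to be found in the camera images.
- barrel (a joint): lean of the press barrel about the level pivot of the stand (the pivot is the stand's y axis direction, 125 mm above the table, through the barrel's middle), rad. 0 = parked, mouth leaning away from the robot (towards the stand's +x) 0.9 rad from upright, as it starts; 0.9 = upright; 1.3 = at its stop, mouth leaning 0.4 rad towards the stand's -x, the robot's side. Stiff: it stays where it is left and takes about 0.2 N m to turn (about 4 N at the mouth)
- barrel_mouth (a point): centre of the upper open end of the press barrel, a steel tube 110 mm long, 56 mm outside and 46 mm clear inside diameter, open at both ends; z axis points out of the mouth along the tube. The pivot is 55 mm below the mouth along the tube.
- barrel_outlet (a point): centre of the lower open end of the barrel; z axis as barrel_mouth. Four sprung black pads round the bore, 14 mm above the lower end, leave an opening 33 mm across and hold the insert; they give way sideways at a total push along the tube of up to roughly 15 to 25 N, rising until the insert's widest part has passed
- stand: fixed press stand; origin on the table straight under the barrel's pivot; x axis points away from the robot when yaw is 0, y along the pivot. Two aluminium uprights 150 mm high and 10 mm thick stand at y = +90 and -90 mm; a black rubber-covered stop bar crosses at x = 58 mm, z = 85 mm. The space above and behind the barrel is free
- insert: white plastic nozzle insert, 60 mm long, wedged in the barrel's lower end; origin at the centre of its small end, z along its axis to its wide end. Small end 26 mm diameter for 18 mm, taper from 18 to 44 mm, then 41 mm diameter up to 60 mm. At the start its small end sticks out 17 mm below the barrel's outlet and its wide flat end is about 67 mm below the mouth
- pusher: wooden pusher, a round rod 190 mm long standing upright in the holder; origin at the centre of its lower end, z along it to its handle. From the lower end: rod 32 mm diameter and 115 mm long, collar 60 mm diameter and 10 mm thick, round handle 30 mm diameter and 65 mm long (top at 190 mm). 160 g. Pressed home in the barrel its collar lies on the mouth and its lower end comes 5 mm out of the outlet
- pusher_collar (a point): centre of the underside of the pusher's collar, 115 mm from its lower end; z axis along the pusher to the handle
- holder: fixed dark wooden block 95 x 95 x 62 mm in which the pusher stands in a hole of 36 mm diameter, 50 mm deep; origin at the centre of its underside
- tray: loose steel tray 220 x 135 mm (its x and y), 28 mm high, 4 mm walls and floor, on the table between the stand's feet under the barrel; origin at the centre of its underside
- jar: glass jar 60 mm diameter, 95 mm high, a bystander; origin at the centre of its underside
- brush: wooden pastry brush 170 mm long lying along its x, a bystander
There are look-alikes about, which are no part of the job. There is more than one size of the pusher; the job needs the smallest.

How it is judged:
By the outcome, as a careful person would: the job done as asked, in the order asked, and still so for the second after the job is handed in, with the robot touching nothing.
It also fails if it takes over 72 s, if anything falls off the work surface, if the arm or the gripper's body presses on something with over 40 N, if the wrist force passes 120 N, or if a joint passes its speed limit or range.

## Robot

A 7-joint arm with a two-finger parallel gripper is mounted at the origin on the work surface. World frame = base frame: x ahead of the robot, y to its left, z up, the work surface at z = 0. Lengths are in m, angles in rad, forces in N, time in s.
With the tool pointing down it reaches from about 0.425 to 0.875 m from the base axis. Payload 4.7 kg.
Tool frame: the origin (TCP) lies on the centre line of the jaws, within the pads' length; the fingertips stand ahead of it and the grasp point (between the pads) lies 8 mm behind it (ctrl.finger_overhang is the x of the fingertips in the tool frame, in m); x points along the fingers, z is the direction in which the jaws open and shut, and the axes are right-handed (so a half turn about x gives the same grasp; the last joint's range is limited). The gripper opens to 87 mm and grips with 3 to 60 N. Pads are 19 mm wide; open, the fingers measure 117 mm over their backs; the gripper's body (75 mm by 190 mm) begins 51 mm behind the grasp point.
Start: joints at [-1.228, 0.321, -0.07, 1.45, 0.023, 1.371, -0.057], TCP at [0.21, 0.615, 0.234] pointing down, gripper open.
Joint ranges: [-2.86, 2.86], [-0.3, 2.09], [-1.38, 1.24], [0.06, 2.45], [-1.56, 4.7], [0.09, 2.05], [-2.69, 2.69]. Speed limits (rad/s): [2.57, 2.57, 3.14, 3.14, 3.14, 3.14, 3.14].

## Interface

Orientations are given as a rotation vector (axis times angle).
In Python, from bench import readout, viewer, job, nets, ctrl gives the robot as it stands.
- The arm moves only by the shell command python3 -m creep 'ROWS' [FORCE]. ROWS is JSON, a list of rows, each an object with "linear": the shift along the tool's x, y, z in m, a list of three; "twist": the turn, a rotation vector about the tool's x, y, z in degrees, a list of three; "fingers": the gripper's target within -1 to 1 (shut at 1, half-way at 0, fully open at -1). A call has 1 to 8 rows; each row is the pose to reach, as a shift and turn from the pose commanded when the call began, along the tool's axes at that moment; what a row does not reach only later rows make up. A row lasts 1/12 s, in which the tool goes at most 41.7 mm and 7.16 degrees, less where a joint would pass 70% of its speed; a pose out of reach is approached as far as the arm can. A call with a gripper value outside its range is refused whole. The fingers move at their own pace and stop on an object; FORCE is the grip in N (left out, the last holds). Time passes only in rows, so rows that repeat a pose let the fingers close. It gives the time, the measured TCP pose, the force and the opening at its end, in the units of the state.
- readout.get_state(): the state, without advancing time (a new reading comes with each control period).
- viewer.get_image(name): name is "scene" or "top"; returns (picture, depth): 420x560x3 uint8, red, green, blue; 420x560 float32, m along the optical axis (not along the pixel's ray), 0 where there is no reading.
- viewer.camera_params(name): a dict with "K" (3x3 intrinsics, pixels), "cam_to_world" (4x4, takes a point from camera to world coordinates). Camera axes: x right, y down, z forward; pixel columns grow to the right and rows downward; lengths in m; the calibration is good to about 2 mm. A picture is of the moment at which its call begins. camera_params takes no time and is no camera call.
- job.close_job(): hands the job in, once; it reports no verdict.
Trained networks look in the newest picture that a camera, given by its name, has taken for a name from the list of things; names that differ only in an ending like _2 or _b are one class to them, and where a whole thing is asked for, a point or a joint stands for the part that bears it (a point fixed in the world has none). Each returns a list of dicts, best first, with "conf" (0 to 1); they miss things now and then, are a little off and sometimes report something else, mostly with a low value. They report only what shows in the picture. A call takes as long as a camera call. They do not tell look-alikes from the thing itself.
- nets.boxes_of(camera, label): "centre" ([x, y, z] in m, in world coordinates, good to about 4 mm: the middle of the surface that is visible of it).
- nets.place_of(camera, label): "centre" ([x, y, z] in m, in world coordinates, good to about 4 mm: a listed point, or the origin of a listed thing).
The state is a dict: "time": time; "joint_positions": joint angles; "qd": joint speeds; "joint_torque": joint torques, N m; "position": TCP position; "tool_rot": TCP orientation; "ft_force": force on the tool from outside, world axes, zero at the start; "torque": the same for the moment, N m; "grip_width": opening from 0.0 (shut) to 1.0 (fully open).
Only numpy, scipy, OpenCV 4.12 (cv2) and the standard library are available. Lean on these libraries where they do the work, as an engineer would, in place of code of your own. Each camera call takes 0.05 s, during which the arm holds its last target.

## Working session

There is one attempt and no reset: what is moved stays moved. The work goes in short steps, Python scripts to look and compute and a shell command to move; the robot and the scene stay as the last step left them, time stands still between calls to the robot, and variables do not carry over. Pictures are saved under pics/ and viewed, and the job is handed in when it is done.

```bash
ls -la; mkdir -p pics; cat > h.py <<'E'
import numpy as np, cv2
from scipy.spatial.transform import Rotation as R
from bench import readout, viewer, job, nets, ctrl
def snap(name, fn):
    im,d=viewer.get_image(name); cv2.imwrite('pics/'+fn,im[:,:,::-1]); np.save('pics/'+fn+'.npy',d); return im,d
def pts(name,d):
    p=viewer.camera_params(name);K=np.array(p['K']);T=np.array(p['cam_to_world'])
    v,u=np.mgrid[0:d.shape[0],0:d.shape[1]]
    P=np.stack([(u-K[0,2])/K[0,0]*d,(v-K[1,2])/K[1,1]*d,d],-1)
    return P@T[:3,:3].T+T[:3,3]
E
python3 - <<'E'
from h import *
s=readout.get_state();print({k:np.round(v,3) for k,v in s.items()})
print(R.from_rotvec(s['tool_rot']).as_matrix().round(3), ctrl.finger_overhang)
for c in('scene','top'):
    snap(c,c+'0.png')
    print(viewer.camera_params(c))
E
```

```text
total 12
drwxr-xr-x  3 agent agent 4096 Dec  6 20:58 .
drwxr-xr-x 23 root  root  4096 Dec  6 20:58 ..
drwxr-xr-x  2 agent agent 4096 Dec  6 20:58 pics
{'time': np.float64(0.0), 'joint_positions': array([-1.228,  0.322, -0.07 ,  1.452,  0.023,  1.371, -0.057]), 'qd': array([ 0.001,  0.   , -0.003, -0.002,  0.001,  0.001, -0.   ]), 'joint_torque': array([-1.0000e-03, -4.9128e+01, -4.0400e-01, -3.1253e+01, -6.4000e-02,
        4.4000e-02,  0.0000e+00]), 'position': array([0.21 , 0.615, 0.232]), 'tool_rot': array([-0.965,  1.349,  0.963]), 'ft_force': array([ 0.034,  0.443, -0.371]), 'torque': array([-0.024, -0.075, -0.021]), 'grip_width': np.float64(1.002)}
[[-0.001 -0.946  0.323]
 [-0.002  0.323  0.946]
 [-1.    -0.    -0.002]] 0.011
{'K': array([[513.65308065,   0.        , 276.54332754],
       [  0.        , 513.65308065, 201.97988984],
       [  0.        ,   0.        ,   1.        ]]), 'cam_to_world': array([[ 0.48147975,  0.58666625, -0.6511528 ,  1.17653462],
       [ 0.8764376 , -0.32724739,  0.35322272, -0.33365061],
       [-0.0058642 , -0.74076438, -0.67173935,  0.77721889],
       [ 0.        ,  0.        ,  0.        ,  1.        ]])}
{'K': array([[409.69560502,   0.        , 282.86098219],
       [  0.        , 409.69560502, 209.9884635 ],
       [  0.        ,   0.        ,   1.        ]]), 'cam_to_world': array([[ 0.01039742, -0.98810224,  0.15344662,  0.44666653],
       [-0.9989503 , -0.01711026, -0.04249153,  0.02896597],
       [ 0.04461149, -0.15284374, -0.98724293,  0.84184229],
       [ 0.        ,  0.        ,  0.        ,  1.        ]])}
```

View pics/scene0.png

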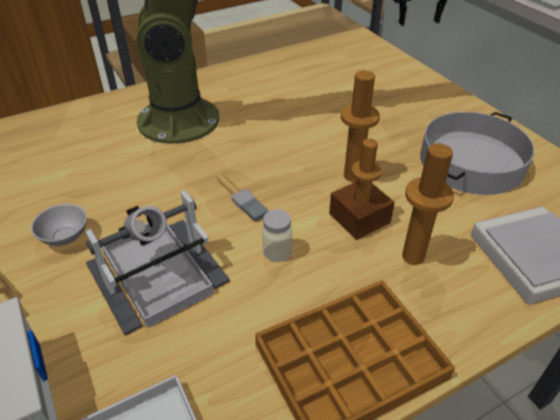

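View pics/top0.png

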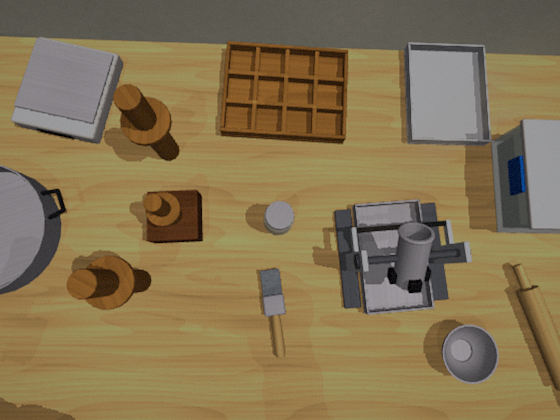

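```bash
python3 - <<'E'
from h import *
for c in('scene','top'):
    for l in('barrel_mouth','stand','pusher','pusher_collar','holder','tray'):
        print(c,l,[(np.round(r['centre'],3),round(r['conf'],2)) for r in nets.place_of(c,l)])
print(readout.get_state()['time'])
E
```

```text
scene barrel_mouth [(array([ 0.52 , -0.229,  0.163]), 0.71), (array([0.558, 0.207, 0.128]), 0.58)]
scene stand []
scene pusher [(array([0.43 , 0.273, 0.001]), 0.93), (array([0.558, 0.208, 0.011]), 0.82), (array([ 0.705,  0.231, -0.001]), 0.72), (array([ 0.373,  0.007, -0.002]), 0.53)]
scene pusher_collar [(array([0.56 , 0.208, 0.128]), 0.82), (array([0.701, 0.233, 0.157]), 0.7), (array([0.433, 0.276, 0.162]), 0.67)]
scene holder [(array([0.558, 0.205, 0.003]), 0.66)]
scene tray [(array([ 0.49 , -0.229,  0.001]), 0.76)]
top barrel_mouth [(array([ 0.521, -0.227,  0.16 ]), 0.66)]
top stand [(array([ 0.48 , -0.23 , -0.002]), 0.94)]
top pusher [(array([0.7  , 0.233, 0.002]), 0.95), (array([0.553, 0.208, 0.013]), 0.92), (array([ 0.43 ,  0.274, -0.002]), 0.89)]
top pusher_collar [(array([0.435, 0.276, 0.165]), 0.98), (array([0.556, 0.21 , 0.002]), 0.69), (array([0.7  , 0.238, 0.162]), 0.67), (array([0.554, 0.204, 0.129]), 0.66), (array([ 0.525, -0.23 ,  0.16 ]), 0.23)]
top holder [(array([0.56 , 0.208, 0.003]), 0.62)]
top tray [(array([ 0.487, -0.234, -0.004]), 0.89)]
0.7
```

The scene view shows the parked barrel, with its mouth at about (150,222). The smallest pusher is in its dark block at (365,195), with a larger pusher on each side. In the top view the barrel mouth is at (415,235), the block at (175,215), the jar at (278,217) and the brush at (273,300). Next I'll measure these more accurately.

```bash
python3 - <<'E'
from h import *
C={}
for c in('scene','top'):
    d=np.load(f'pics/{c}0.png.npy'); P=pts(c,d)
    C[c]=P[d>0]
def fitcircle(q):
    A=np.c_[2*q,np.ones(len(q))];s=np.linalg.lstsq(A,(q**2).sum(1),rcond=None)[0]
    return s[:2],np.sqrt(s[2]+s[:2]@s[:2])
for c,P in C.items():
    # uprights tops
    m=(np.abs(P[:,2]-0.148)<0.006)&(np.abs(P[:,0]-.48)<.08)
    for lo,hi in((-.36,-.295),(-.17,-.11)):
        q=P[m&(P[:,1]>lo)&(P[:,1]<hi)]
        if len(q):print(c,'upright',len(q),np.median(q,0).round(4),q.min(0).round(3),q.max(0).round(3))
    near=(np.hypot(P[:,0]-.556,P[:,1]-.208)<.06)
    for n,lo,hi in(('handle',.145,.19),('rod',.07,.12)):
        q=P[near&(P[:,2]>lo)&(P[:,2]<hi)&(np.hypot(P[:,0]-.556,P[:,1]-.208)<.025)]
        if len(q)>10: print(c,n,len(q),fitcircle(q[:,:2]))
    q=P[near&(np.hypot(P[:,0]-.556,P[:,1]-.208)<.02)]; print(c,'top',q[:,2].max(), np.median(q[q[:,2]>q[:,2].max()-.004],0).round(4))
    q=P[near&(abs(P[:,2]-.137)<.006)];print(c,'collar',len(q),q[:,:2].min(0),q[:,:2].max(0),np.median(q[:,2]))
    q=P[near&(abs(P[:,2]-.062)<.006)];print(c,'block z',len(q),np.median(q[:,2]))
    for x,y in((.43,.275),(.70,.233)):
        q=P[np.hypot(P[:,0]-x,P[:,1]-y)<.06];print('big top',q[:,2].max(),q[q[:,2]>.1].min(0).round(3),q[q[:,2]>.1].max(0).round(3))
    q=P[(abs(P[:,0]-.5)<.1)&(abs(P[:,1]+.23)<.035)&(P[:,2]>.1)]
    print(c,'barrel', len(q), q.min(0).round(3),q.max(0).round(3), q[q[:,2].argmax()].round(3))
E
```

```text
scene upright 117 [ 0.4939 -0.32    0.1507] [ 0.473 -0.326  0.142] [ 0.509 -0.314  0.154]
scene upright 106 [ 0.4768 -0.1421  0.1505] [ 0.455 -0.147  0.142] [ 0.492 -0.134  0.154]
scene handle 295 (array([0.55805609, 0.20464391]), np.float64(0.01324184993099337))
scene rod 272 (array([0.5580027 , 0.20478503]), np.float64(0.014430299672836025))
scene top 0.20636976162045895 [0.5588 0.205  0.2039]
scene collar 355 [0.52865084 0.17569729] [0.5873866  0.23497362] 0.13841492181824788
scene block z 1153 0.06359630318604359
big top 0.2717394847794913 [0.392 0.232 0.1  ] [0.476 0.316 0.272]
big top 0.2715473277746646 [0.66  0.191 0.1  ] [0.745 0.275 0.272]
scene barrel 957 [ 0.422 -0.265  0.1  ] [ 0.542 -0.197  0.186] [ 0.503 -0.229  0.186]
top upright 151 [ 0.4884 -0.3166  0.1503] [ 0.471 -0.324  0.142] [ 0.506 -0.311  0.154]
top upright 139 [ 0.4709 -0.1388  0.1505] [ 0.454 -0.145  0.142] [ 0.488 -0.133  0.154]
top handle 132 (array([0.55591743, 0.20682591]), np.float64(0.014535210417525084))
top top 0.20622447154822832 [0.555  0.2066 0.2033]
top collar 566 [0.52645605 0.17719972] [0.58473315 0.23590591] 0.13766387283475323
top block z 1475 0.06266229128573564
big top 0.27181965367209926 [0.39  0.234 0.164] [0.473 0.31  0.272]
big top 0.2710505980248249 [0.658 0.192 0.1  ] [0.742 0.275 0.271]
top barrel 2324 [ 0.417 -0.265  0.1  ] [ 0.538 -0.195  0.185] [ 0.5   -0.223  0.185]
```

```bash
python3 - <<'E'
import cv2
a=cv2.imread('pics/top0.png')[180:330,320:490]; cv2.imwrite('pics/c1.png',cv2.resize(a,None,fx=4,fy=4))
a=cv2.imread('pics/scene0.png')[180:340,70:240]; cv2.imwrite('pics/c2.png',cv2.resize(a,None,fx=3.7,fy=3.7))
E
```

```text
(no output)
```

View pics/c1.png

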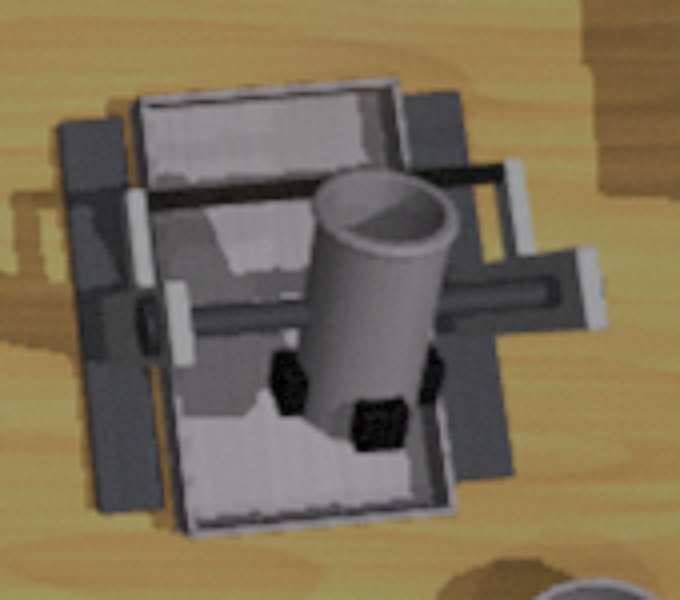

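View pics/c2.png

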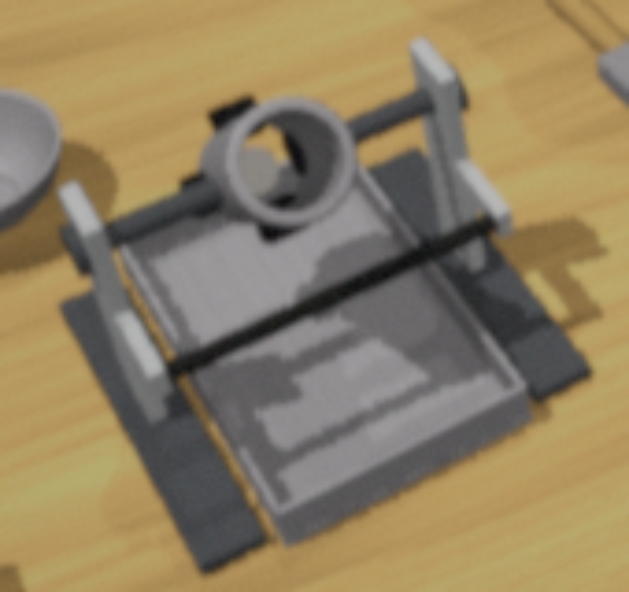

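```bash
cat >> h.py <<'E'
S0=np.array([.4825,-.2295,0]); YAW=.097
XS=np.array([np.cos(YAW),np.sin(YAW),0]); YS=np.array([-np.sin(YAW),np.cos(YAW),0]); Z=np.array([0,0,1.])
def rot(lean=0,ys=YS,xs=XS):
    # tool pointing down; lean>0: gripper body leans toward robot (axis like barrel at stop)
    x=np.sin(lean)*xs-np.cos(lean)*Z; z=ys; return np.c_[x,np.cross(z,x),z]
def go(grasp,Rt,tcp=False):
    s=readout.get_state(); Rc=R.from_rotvec(s['tool_rot']).as_matrix()
    t=np.array(grasp)+(0 if tcp else .008*Rt[:,0])
    lin=Rc.T@(t-s['position']); tw=np.degrees(R.from_matrix(Rc.T@Rt).as_rotvec())
    print('t',round(s['time'],2),'lin',lin.round(4),'|',round(np.linalg.norm(lin),3),'twist',tw.round(1),'F',np.round(s['ft_force'],1),'g',round(float(s['grip_width']),3))
def st():
    s=readout.get_state(); Rc=R.from_rotvec(s['tool_rot']).as_matrix()
    print('t',round(s['time'],2),'grasp',(s['position']-.008*Rc[:,0]).round(4),'x',Rc[:,0].round(3),'z',Rc[:,2].round(3),'F',np.round(s['ft_force'],1),'g',round(float(s['grip_width']),3),'q',np.round(s['joint_positions'],2))
def barrelpt(s,lean): # lean + = away from robot
    return S0+Z*.125+s*(np.sin(lean)*XS+np.cos(lean)*Z)
E
python3 - <<'E'
from h import *
go([.40,.30,.42],rot()); go(barrelpt(.045,.9)+[0,0,.15],rot()); print(barrelpt(.045,.9))
E
```

```text
t 0.7 lin [-0.1784 -0.2817 -0.2369] | 0.409 twist [-24.4   0.    0. ] F [ 0.1  0.2 -0.6] g 1.002
t 0.7 lin [-0.0614 -0.5628 -0.6969] | 0.898 twist [-24.4   0.    0. ] F [ 0.1  0.2 -0.6] g 1.002
[ 0.51758401 -0.22608614  0.15297245]
```

```bash
python3 -m creep '[{"linear":[-0.04,0,0],"twist":[0,0,0],"fingers":-1},{"linear":[-0.08,0,0],"twist":[0,0,0],"fingers":-1},{"linear":[-0.12,-0.02,-0.01],"twist":[-7,0,0],"fingers":-1},{"linear":[-0.15,-0.04,-0.03],"twist":[-14,0,0],"fingers":-1},{"linear":[-0.18,-0.06,-0.05],"twist":[-21,0,0],"fingers":-1},{"linear":[-0.18,-0.09,-0.075],"twist":[-24.4,0,0],"fingers":-1},{"linear":[-0.18,-0.12,-0.1],"twist":[-24.4,0,0],"fingers":-1},{"linear":[-0.18,-0.15,-0.125],"twist":[-24.4,0,0],"fingers":-1}]'
python3 - <<'E'
from h import *
st();go([.40,.25,.42],rot());go(barrelpt(.045,.9)+[0,0,.15],rot())
E
```

```text
time: 1.37
position: [0.3123, 0.447, 0.4146]
tool_rot: [-1.28, 1.159, 1.281]
ft_force: [0.9, 0.5, -0.6]
grip_width: 1.002
t 1.37 grasp [0.3123 0.447  0.4226] x [ 0.001  0.002 -1.   ] z [-0.098  0.995  0.002] F [ 0.9  0.5 -0.6] g 1.002 q [-1.    0.07 -0.01  1.39  0.    1.68  0.66]
t 1.37 lin [ 0.0024 -0.0681 -0.2047] | 0.216 twist [0.  0.1 0.1] F [ 0.9  0.5 -0.6] g 1.002
t 1.37 lin [ 0.1187 -0.1385 -0.6901] | 0.714 twist [0.  0.1 0.1] F [ 0.9  0.5 -0.6] g 1.002
```

```bash
python3 -m creep '[{"linear":[0,-0.008,-0.04],"twist":[0,0,0],"fingers":-1},{"linear":[0,-0.016,-0.08],"twist":[0,0,0],"fingers":-1},{"linear":[0,-0.024,-0.12],"twist":[0,0,0],"fingers":-1},{"linear":[0,-0.032,-0.16],"twist":[0,0,0],"fingers":-1},{"linear":[0,-0.04,-0.2],"twist":[0,0,0],"fingers":-1},{"linear":[0,-0.048,-0.24],"twist":[0,0,0],"fingers":-1},{"linear":[0,-0.056,-0.28],"twist":[0,0,0],"fingers":-1},{"linear":[0,-0.064,-0.32],"twist":[0,0,0],"fingers":-1}]' 25
python3 - <<'E'
from h import *
st();go(barrelpt(.045,.9)+[0,0,.12],rot())
E
```

```text
time: 2.03
position: [0.4063, 0.134, 0.4139]
tool_rot: [-1.28, 1.16, 1.28]
ft_force: [1.8, 0.1, 0.5]
grip_width: 1.001
t 2.03 grasp [0.4063 0.134  0.4219] x [ 0.001  0.001 -1.   ] z [-0.097  0.995  0.001] F [1.8 0.1 0.5] g 1.001 q [-0.74 -0.2   0.29  1.64  0.06  1.7   1.23]
t 2.03 lin [ 0.1487 -0.0757 -0.3693] | 0.405 twist [0.  0.1 0.1] F [1.8 0.1 0.5] g 1.001
```

```bash
python3 -m creep '[{"linear":[0.005,-0.008,-0.038],"twist":[0,0,0],"fingers":-1},{"linear":[0.01,-0.016,-0.076],"twist":[0,0,0],"fingers":-1},{"linear":[0.02,-0.024,-0.114],"twist":[0,0,0],"fingers":-1},{"linear":[0.03,-0.032,-0.152],"twist":[0,0,0],"fingers":-1},{"linear":[0.04,-0.04,-0.19],"twist":[0,0,0],"fingers":-1},{"linear":[0.05,-0.048,-0.228],"twist":[0,0,0],"fingers":-1},{"linear":[0.06,-0.055,-0.265],"twist":[0,0,0],"fingers":-1},{"linear":[0.07,-0.06,-0.3],"twist":[0,0,0],"fingers":-1}]'
python3 - <<'E'
from h import *
st();go(barrelpt(.045,.9)+[0,0,.07],rot())
E
```

```text
time: 2.7
position: [0.4952, -0.1589, 0.3436]
tool_rot: [-1.281, 1.161, 1.279]
ft_force: [0.1, 0.1, -0.2]
grip_width: 1.003
t 2.7 grasp [ 0.4952 -0.1589  0.3516] x [ 0.002  0.    -1.   ] z [-0.097  0.995 -0.   ] F [ 0.1  0.1 -0.2] g 1.003 q [-0.5  -0.01  0.76  1.61  0.01  1.54  1.93]
t 2.7 lin [ 0.1286 -0.0155 -0.0691] | 0.147 twist [-0.  -0.   0.1] F [ 0.1  0.1 -0.2] g 1.003
```

```bash
python3 -m creep '[{"linear":[0.03,-0.005,-0.025],"twist":[0,0,0],"fingers":-1},{"linear":[0.06,-0.01,-0.05],"twist":[0,0,0],"fingers":-1},{"linear":[0.085,-0.0155,-0.069],"twist":[0,0,0],"fingers":-1},{"linear":[0.11,-0.0155,-0.069],"twist":[0,0,0],"fingers":-1},{"linear":[0.13,-0.0155,-0.069],"twist":[0,0,0],"fingers":-1},{"linear":[0.13,-0.0155,-0.069],"twist":[0,0,0],"fingers":-1}]'
python3 - <<'E'
from h import *
st();go(barrelpt(.045,.9),rot())
snap('scene','s1.png')
snap('top','t1.png')
E
```

```text
time: 3.2
position: [0.5146, -0.223, 0.2094]
tool_rot: [-1.275, 1.166, 1.286]
ft_force: [-0.6, -0.1, -0.2]
grip_width: 1.008
t 3.2 grasp [ 0.5147 -0.223   0.2174] x [-0.007  0.001 -1.   ] z [-0.096  0.995  0.002] F [-0.6 -0.1 -0.2] g 1.008 q [-0.38  0.19  0.83  1.73 -0.14  1.29  2.16]
t 3.2 lin [ 0.0644 -0.0031 -0.0035] | 0.065 twist [-0.1  0.1 -0.4] F [-0.6 -0.1 -0.2] g 1.008
```

View pics/s1.png

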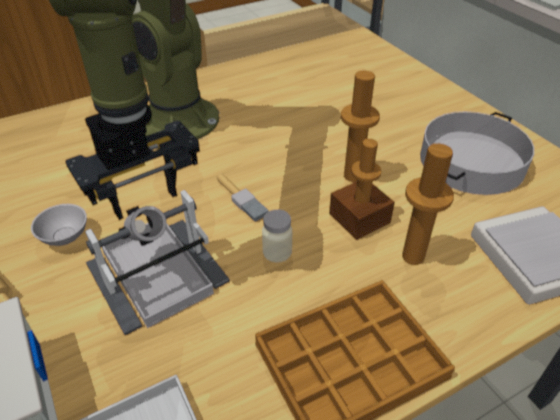

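View pics/t1.png

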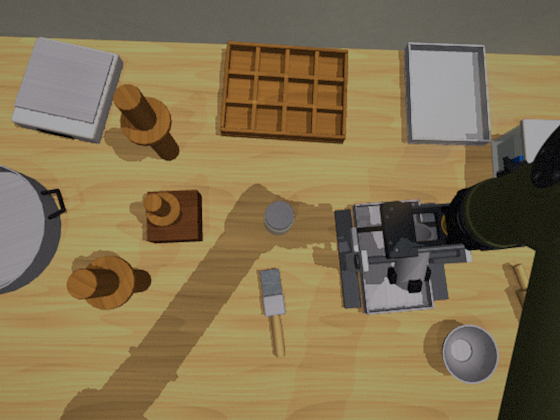

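The open fingers are on either side of the barrel: in the scene view the tips are at (115,210) and (172,192), with the mouth at (148,222). I'll descend and grip.

```bash
python3 -m creep '[{"linear":[0.02,-0.003,-0.0035],"twist":[0,0,0],"fingers":-1},{"linear":[0.04,-0.003,-0.0035],"twist":[0,0,0],"fingers":-1},{"linear":[0.055,-0.003,-0.0035],"twist":[0,0,0],"fingers":-1},{"linear":[0.064,-0.003,-0.0035],"twist":[0,0,0],"fingers":-1},{"linear":[0.064,-0.003,-0.0035],"twist":[0,0,0],"fingers":1},{"linear":[0.064,-0.003,-0.0035],"twist":[0,0,0],"fingers":1},{"linear":[0.064,-0.003,-0.0035],"twist":[0,0,0],"fingers":1},{"linear":[0.064,-0.003,-0.0035],"twist":[0,0,0],"fingers":1}]' 25
python3 - <<'E'
from h import *
st();
for l in (.9,.7,.5,.3,.1,-.1,-.3,-.4,-.45): go(barrelpt(.045,l),rot())
E
```

```text
time: 3.97
position: [0.5214, -0.2273, 0.1511]
tool_rot: [-1.282, 1.16, 1.278]
ft_force: [-0.7, -0.2, -0.9]
grip_width: 0.785
t 3.97 grasp [ 0.5214 -0.2273  0.1591] x [ 0.003 -0.    -1.   ] z [-0.097  0.995 -0.001] F [-0.7 -0.2 -0.9] g 0.785 q [-0.35  0.26  0.82  1.79 -0.2   1.18  2.21]
t 3.97 lin [0.0061 0.0037 0.0016] | 0.007 twist [ 0.  -0.   0.1] F [-0.7 -0.2 -0.9] g 0.785
t 3.97 lin [-0.0004  0.01    0.0016] | 0.01 twist [ 0.  -0.   0.1] F [-0.7 -0.2 -0.9] g 0.785
t 3.97 lin [-0.0055  0.0174  0.0016] | 0.018 twist [ 0.  -0.   0.1] F [-0.7 -0.2 -0.9] g 0.785
t 3.97 lin [-0.009   0.0256  0.0016] | 0.027 twist [ 0.  -0.   0.1] F [-0.7 -0.2 -0.9] g 0.785
t 3.97 lin [-0.0108  0.0344  0.0016] | 0.036 twist [ 0.  -0.   0.1] F [-0.7 -0.2 -0.9] g 0.785
t 3.97 lin [-0.0108  0.0434  0.0016] | 0.045 twist [ 0.  -0.   0.1] F [-0.7 -0.2 -0.9] g 0.785
t 3.97 lin [-0.0091  0.0522  0.0016] | 0.053 twist [ 0.  -0.   0.1] F [-0.7 -0.2 -0.9] g 0.785
t 3.97 lin [-0.0075  0.0565  0.0016] | 0.057 twist [ 0.  -0.   0.1] F [-0.7 -0.2 -0.9] g 0.785
t 3.97 lin [-0.0066  0.0585  0.0016] | 0.059 twist [ 0.  -0.   0.1] F [-0.7 -0.2 -0.9] g 0.785
```

```bash
python3 -m creep '[{"linear":[0,0,0],"twist":[0,0,0],"fingers":1},{"linear":[0,0,0],"twist":[0,0,0],"fingers":1},{"linear":[0,0,0],"twist":[0,0,0],"fingers":1},{"linear":[0,0,0],"twist":[0,0,0],"fingers":1}]' 25
python3 - <<'E'
from h import *
st();
for l in (.9,.4,0,-.2,-.4,-.45): go(barrelpt(.045,l),rot())
E
```

```text
time: 4.3
position: [0.521, -0.2269, 0.1503]
tool_rot: [-1.281, 1.161, 1.28]
ft_force: [-0.2, 1.2, 5.3]
grip_width: 0.637
t 4.3 grasp [ 0.521  -0.2269  0.1583] x [ 0.001  0.    -1.   ] z [-0.097  0.995  0.   ] F [-0.2  1.2  5.3] g 0.637 q [-0.35  0.26  0.82  1.79 -0.21  1.18  2.21]
t 4.3 lin [0.0054 0.0033 0.0011] | 0.006 twist [0.  0.  0.1] F [-0.2  1.2  5.3] g 0.637
t 4.3 lin [-0.0081  0.021   0.0011] | 0.023 twist [0.  0.  0.1] F [-0.2  1.2  5.3] g 0.637
t 4.3 lin [-0.0117  0.0385  0.0011] | 0.04 twist [0.  0.  0.1] F [-0.2  1.2  5.3] g 0.637
t 4.3 lin [-0.0108  0.0475  0.0011] | 0.049 twist [0.  0.  0.1] F [-0.2  1.2  5.3] g 0.637
t 4.3 lin [-0.0082  0.0561  0.0011] | 0.057 twist [0.  0.  0.1] F [-0.2  1.2  5.3] g 0.637
t 4.3 lin [-0.0072  0.0581  0.0011] | 0.059 twist [0.  0.  0.1] F [-0.2  1.2  5.3] g 0.637
```

```bash
python3 -m creep '[{"linear":[-0.003,0.003,0],"twist":[0,0,0],"fingers":1},{"linear":[-0.0056,0.0057,0],"twist":[0,0,0],"fingers":1},{"linear":[-0.0087,0.0098,0],"twist":[0,0,0],"fingers":1},{"linear":[-0.0114,0.0141,0],"twist":[0,0,0],"fingers":1},{"linear":[-0.0135,0.0187,0],"twist":[0,0,0],"fingers":1},{"linear":[-0.0153,0.0235,0],"twist":[0,0,0],"fingers":1},{"linear":[-0.0165,0.0284,0],"twist":[0,0,0],"fingers":1},{"linear":[-0.0173,0.0334,0],"twist":[0,0,0],"fingers":1}]' 25
python3 - <<'E'
from h import *
st();
for l in (.1,0,-.2,-.4,-.45): go(barrelpt(.051,l),rot())
snap('scene','s2.png')
E
```

```text
time: 4.97
position: [0.4884, -0.23, 0.1665]
tool_rot: [-1.283, 1.159, 1.277]
ft_force: [9.9, -2.0, -12.0]
grip_width: 0.65
t 4.97 grasp [ 0.4883 -0.23    0.1745] x [ 0.004 -0.001 -1.   ] z [-0.097  0.995 -0.001] F [  9.9  -2.  -12. ] g 0.65 q [-0.37  0.16  0.84  1.84 -0.13  1.19  2.18]
t 4.97 lin [-0.0013  0.0007  0.0011] | 0.002 twist [ 0.  -0.1  0.2] F [  9.9  -2.  -12. ] g 0.65
t 4.97 lin [-0.0016  0.0058  0.0011] | 0.006 twist [ 0.  -0.1  0.2] F [  9.9  -2.  -12. ] g 0.65
t 4.97 lin [-0.0006  0.0159  0.0011] | 0.016 twist [ 0.  -0.1  0.2] F [  9.9  -2.  -12. ] g 0.65
t 4.97 lin [0.0024 0.0257 0.0011] | 0.026 twist [ 0.  -0.1  0.2] F [  9.9  -2.  -12. ] g 0.65
t 4.97 lin [0.0034 0.028  0.0011] | 0.028 twist [ 0.  -0.1  0.2] F [  9.9  -2.  -12. ] g 0.65
```

View pics/s2.png

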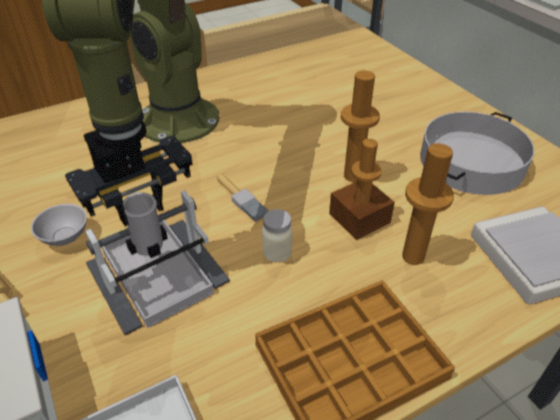

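The barrel is now almost upright in the grip, with its mouth at (140,203). I'll carry on gently to the stop.

```bash
python3 -m creep '[{"linear":[0.001,0.005,0],"twist":[0,0,0],"fingers":1},{"linear":[0.002,0.01,0],"twist":[0,0,0],"fingers":1},{"linear":[0.003,0.015,0],"twist":[0,0,0],"fingers":1},{"linear":[0.004,0.02,0],"twist":[0,0,0],"fingers":1},{"linear":[0.005,0.0235,0],"twist":[0,0,0],"fingers":1},{"linear":[0.006,0.026,0],"twist":[0,0,0],"fingers":1},{"linear":[0.0065,0.028,0],"twist":[0,0,0],"fingers":1},{"linear":[0.007,0.029,0],"twist":[0,0,0],"fingers":1}]' 25
python3 - <<'E'
from h import *
st();
for l in (-.3,-.4,-.45): go(barrelpt(.051,l),rot())
snap('scene','s3.png')
E
```

```text
time: 5.68
position: [0.4657, -0.2323, 0.1632]
tool_rot: [-1.291, 1.15, 1.268]
ft_force: [17.4, 2.0, 2.0]
grip_width: 0.649
t 5.68 grasp [ 0.4656 -0.2322  0.1712] x [ 0.017 -0.001 -1.   ] z [-0.099  0.995 -0.003] F [17.4  2.   2. ] g 0.649 q [-0.39  0.09  0.85  1.9  -0.08  1.17  2.16]
t 5.68 lin [-0.0025 -0.002   0.0011] | 0.003 twist [ 0.1 -0.2  1. ] F [17.4  2.   2. ] g 0.649
t 5.68 lin [-0.0008  0.0028  0.0011] | 0.003 twist [ 0.1 -0.2  1. ] F [17.4  2.   2. ] g 0.649
t 5.68 lin [0.0002 0.0052 0.0011] | 0.005 twist [ 0.1 -0.2  1. ] F [17.4  2.   2. ] g 0.649
```

View pics/s3.png

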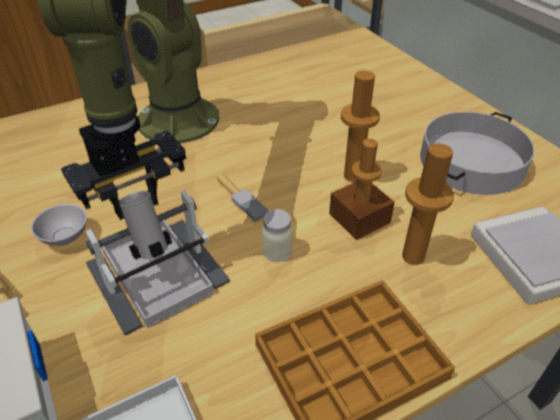

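```bash
python3 -m creep '[{"linear":[0,0.002,0],"twist":[0,0,0],"fingers":1},{"linear":[0.0005,0.004,0],"twist":[0,0,0],"fingers":1},{"linear":[0.0005,0.004,0],"twist":[0,0,0],"fingers":1},{"linear":[0.0005,0.004,0],"twist":[0,0,0],"fingers":1}]' 25
python3 - <<'E'
from h import *
st();
for l in (-.4,): go(barrelpt(.051,l),rot())
E
```

```text
time: 6.07
position: [0.4656, -0.2323, 0.1633]
tool_rot: [-1.298, 1.145, 1.263]
ft_force: [26.3, -0.3, -5.7]
grip_width: 0.648
t 6.07 grasp [ 0.4654 -0.2322  0.1713] x [ 0.025 -0.003 -1.   ] z [-0.101  0.995 -0.005] F [26.3 -0.3 -5.7] g 0.648 q [-0.39  0.08  0.85  1.91 -0.08  1.16  2.16]
t 6.07 lin [-0.0008  0.0027  0.0011] | 0.003 twist [ 0.2 -0.3  1.4] F [26.3 -0.3 -5.7] g 0.648
```

```bash
python3 -m creep '[{"linear":[0,-0.0035,0],"twist":[0,0,0],"fingers":1},{"linear":[0,-0.0035,0],"twist":[0,0,0],"fingers":-1},{"linear":[0,-0.0035,0],"twist":[0,0,0],"fingers":-1},{"linear":[0,-0.0035,0],"twist":[0,0,0],"fingers":-1},{"linear":[0,-0.0035,0],"twist":[0,0,0],"fingers":-1},{"linear":[-0.02,-0.0035,0],"twist":[0,0,0],"fingers":-1},{"linear":[-0.06,-0.0035,0],"twist":[0,0,0],"fingers":-1},{"linear":[-0.1,-0.0035,0],"twist":[0,0,0],"fingers":-1}]' 25
python3 - <<'E'
from h import *
st();
go([.557,.206,.32],rot(0,[0,1,0],[1,0,0]))
E
```

```text
time: 6.73
position: [0.4553, -0.233, 0.2588]
tool_rot: [-1.276, 1.166, 1.284]
ft_force: [0.9, -0.7, 0.5]
grip_width: 0.988
t 6.73 grasp [ 0.4554 -0.233   0.2668] x [-0.006  0.001 -1.   ] z [-0.095  0.995  0.001] F [ 0.9 -0.7  0.5] g 0.988 q [-0.42 -0.01  0.84  1.77  0.01  1.38  2.09]Traceback (most recent call last):
  File "<stdin>", line 3, in <module>
  File "h.py", line 15, in rot
    x=np.sin(lean)*xs-np.cos(lean)*Z; z=ys; return np.c_[x,np.cross(z,x),z]
      ~~~~~~~~~~~~^~~
TypeError: can't multiply sequence by non-int of type 'numpy.float64'
```

```bash
python3 - <<'E'
from h import *
go([.557,.206,.36],rot())
E
python3 -m creep '[{"linear":[-0.03,-0.01,0.03],"twist":[0,0,0],"fingers":-1},{"linear":[-0.06,-0.02,0.06],"twist":[0,0,0],"fingers":-1},{"linear":[-0.085,-0.03,0.09],"twist":[0,0,0],"fingers":-1},{"linear":[-0.09,-0.045,0.125],"twist":[0,0,0],"fingers":-1},{"linear":[-0.095,-0.06,0.16],"twist":[0,0,0],"fingers":-1},{"linear":[-0.095,-0.075,0.195],"twist":[0,0,0],"fingers":-1},{"linear":[-0.095,-0.09,0.23],"twist":[0,0,0],"fingers":-1},{"linear":[-0.095,-0.1,0.265],"twist":[0,0,0],"fingers":-1}]'
python3 - <<'E'
from h import *
st();go([.557,.206,.36],rot())
E
```

```text
t 6.73 lin [-0.0934 -0.1426  0.4275] | 0.46 twist [-0.1  0.1 -0.3] F [ 0.9 -0.7  0.5] g 0.988
time: 7.4
position: [0.5316, 0.0415, 0.3537]
tool_rot: [-1.28, 1.164, 1.281]
ft_force: [0.0, -0.2, 0.0]
grip_width: 0.999
t 7.4 grasp [0.5316 0.0415 0.3617] x [-0.001 -0.001 -1.   ] z [-0.096  0.995 -0.001] F [ 0.  -0.2  0. ] g 0.999 q [-0.67  0.03  0.56  1.56 -0.02  1.56  1.56]
t 7.4 lin [ 0.0016 -0.0411  0.1613] | 0.166 twist [-0.  -0.  -0.1] F [ 0.  -0.2  0. ] g 0.999
```

```bash
python3 -m creep '[{"linear":[0,-0.01,0.04],"twist":[0,0,0],"fingers":-1},{"linear":[0,-0.02,0.08],"twist":[0,0,0],"fingers":-1},{"linear":[0,-0.03,0.12],"twist":[0,0,0],"fingers":-1},{"linear":[0,-0.041,0.161],"twist":[0,0,0],"fingers":-1},{"linear":[0.02,-0.041,0.161],"twist":[0,0,0],"fingers":-1},{"linear":[0.05,-0.041,0.161],"twist":[0,0,0],"fingers":-1},{"linear":[0.08,-0.041,0.161],"twist":[0,0,0],"fingers":-1},{"linear":[0.1,-0.041,0.161],"twist":[0,0,0],"fingers":-1}]'
python3 - <<'E'
from h import *
st();go([.557,.206,.1585],rot())
snap('scene','s4.png');snap('top','t4.png')
for c in('scene','top'):
    for l in('barrel_mouth','barrel_outlet','insert','stand','pusher_collar','jar','brush'):
        print(c,l,[(np.round(r['centre'],3),round(r['conf'],2)) for r in nets.place_of(c,l)])
print([barrelpt(.055,l).round(3) for l in(-.3,-.4)])
E
```

```text
time: 8.07
position: [0.5553, 0.2034, 0.2507]
tool_rot: [-1.28, 1.168, 1.282]
ft_force: [0.4, -0.1, 0.1]
grip_width: 1.0
t 8.07 grasp [0.5553 0.2034 0.2587] x [-0.004 -0.003 -1.   ] z [-0.097  0.995 -0.003] F [ 0.4 -0.1  0.1] g 1.0 q [-0.79  0.2   0.46  1.59 -0.09  1.38  1.34]
t 8.07 lin [ 0.1002 -0.0025  0.0027] | 0.1 twist [-0.  -0.2 -0.3] F [ 0.4 -0.1  0.1] g 1.0
scene barrel_mouth [(array([ 0.456, -0.233,  0.175]), 0.56), (array([ 0.49 , -0.231, -0.   ]), 0.4)]
scene barrel_outlet [(array([ 0.505, -0.226,  0.072]), 0.65)]
scene insert [(array([ 0.512, -0.228,  0.062]), 0.42)]
scene stand [(array([ 0.479, -0.229,  0.002]), 0.7), (array([0.559, 0.203, 0.002]), 0.46)]
scene pusher_collar [(array([0.7  , 0.234, 0.161]), 0.88), (array([0.431, 0.276, 0.164]), 0.77), (array([0.559, 0.209, 0.126]), 0.57)]
scene jar [(array([0.556, 0.005, 0.003]), 0.69)]
scene brush [(array([ 0.374,  0.008, -0.001]), 0.82)]
top barrel_mouth [(array([ 0.463, -0.238,  0.174]), 0.58), (array([ 0.487, -0.231, -0.003]), 0.5)]
top barrel_outlet [(array([ 0.504, -0.23 ,  0.076]), 0.94), (array([0.554, 0.206, 0.012]), 0.48)]
top insert []
top stand [(array([ 0.48 , -0.229,  0.001]), 0.92)]
top pusher_collar [(array([0.7  , 0.236, 0.159]), 0.87), (array([0.432, 0.274, 0.163]), 0.83), (array([0.556, 0.207, 0.128]), 0.66), (array([0.555, 0.203, 0.011]), 0.32)]
top jar []
top brush [(array([0.372, 0.005, 0.002]), 0.93)]
[array([ 0.466, -0.231,  0.178]), array([ 0.461, -0.232,  0.176])]
```

View pics/s4.png

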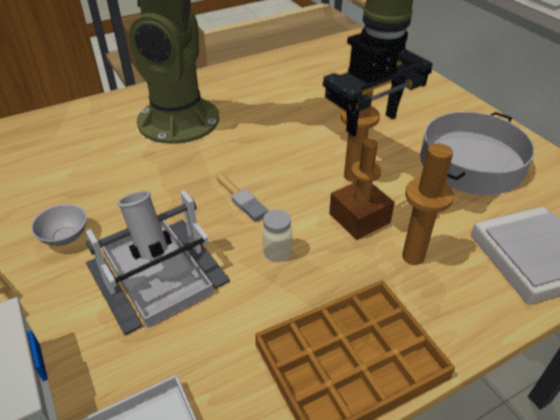

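View pics/t4.png

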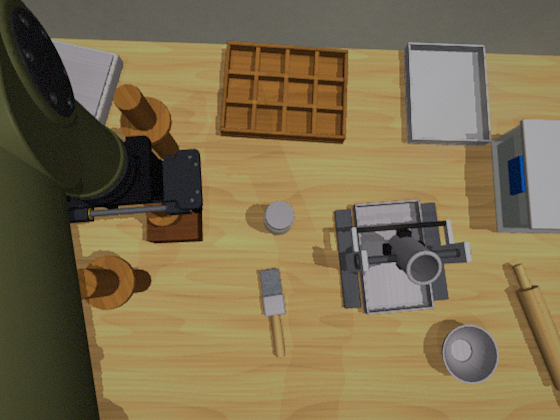

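The barrel is at its stop, leaning towards the robot, with the mouth at (136,200) in the scene view and (423,266) in the top view. The gripper is over the small pusher. I'll fit the barrel's axis and mouth from both depth maps.

```bash
cat > fitb.py <<'E'
from h import *
from scipy.optimize import least_squares
import sys
def tube(f):
    res={}
    for c,fn in(('scene','s'+f),('top','t'+f)):
        d=np.load(f'pics/{fn}.png.npy');P=pts(c,d)[d>0]
        a0=barrelpt(1,-.4)-barrelpt(0,-.4)
        r=P-(S0+Z*.125); h=r@a0; rad=np.linalg.norm(r-h[:,None]*a0,axis=1)
        m=(h>.0)&(h<.05)&(rad<.036)&(rad>.0255)
        Q=P[m]
        def fun(p):
            a=a0+p[2]*XS+p[3]*YS; a/=np.linalg.norm(a)
            q=Q-(S0+Z*.125+p[0]*XS+p[1]*YS); hh=q@a
            return np.linalg.norm(q-hh[:,None]*a,axis=1)-.028
        s=least_squares(fun,[0,0,0,0],loss='soft_l1',f_scale=.001)
        a=a0+s.x[2]*XS+s.x[3]*YS; a/=np.linalg.norm(a); o=S0+Z*.125+s.x[0]*XS+s.x[1]*YS
        q=P-o;hh=q@a;rr=np.linalg.norm(q-hh[:,None]*a,axis=1)
        top=np.percentile(hh[(rr>.0235)&(rr<.0275)&(hh>.045)&(hh<.065)],50)
        print(c,len(Q),'axis',a.round(4),'lean',np.arctan2(a@XS,a[2]).round(3),'side',np.round(a@YS,3),'mouth',(o+top*a).round(4),'top',top.round(4))
tube(sys.argv[1])
E
python3 fitb.py 4
```

```text
scene 832 axis [-0.3852 -0.038   0.922 ] lean -0.397 side -0.0 mouth [ 0.4615 -0.2319  0.1725] top 0.0515
top 554 axis [-0.3496 -0.0801  0.9335] lean -0.364 side -0.046 mouth [ 0.461  -0.2329  0.1766] top 0.0553
```

```bash
python3 -m creep '[{"linear":[0.03,-0.002,0.002],"twist":[0,0,0],"fingers":-1},{"linear":[0.06,-0.002,0.002],"twist":[0,0,0],"fingers":-1},{"linear":[0.08,-0.002,0.002],"twist":[0,0,0],"fingers":-1},{"linear":[0.093,-0.002,0.002],"twist":[0,0,0],"fingers":-1},{"linear":[0.098,-0.002,0.002],"twist":[0,0,0],"fingers":-1},{"linear":[0.098,-0.002,0.002],"twist":[0,0,0],"fingers":-1},{"linear":[0.098,-0.002,0.002],"twist":[0,0,0],"fingers":-1}]'
python3 - <<'E'
from h import *
st();go([.557,.206,.1585],rot())
E
```

```text
time: 9.45
position: [0.5594, 0.207, 0.1574]
tool_rot: [-1.281, 1.16, 1.28]
ft_force: [0.5, 0.0, -0.6]
grip_width: 0.997
t 9.45 grasp [0.5594 0.207  0.1654] x [ 0.001  0.001 -1.   ] z [-0.097  0.995  0.   ] F [ 0.5  0.  -0.6] g 0.997 q [-0.78  0.27  0.45  1.7  -0.12  1.2   1.37]
t 9.45 lin [ 0.0069  0.0025 -0.0007] | 0.007 twist [0.  0.  0.1] F [ 0.5  0.  -0.6] g 0.997
```

```bash
python3 -m creep '[{"linear":[0.003,0.002,0],"twist":[0,0,0],"fingers":-1},{"linear":[0.006,0.0025,0],"twist":[0,0,0],"fingers":-1},{"linear":[0.006,0.0025,0],"twist":[0,0,0],"fingers":-1},{"linear":[0.006,0.0025,0],"twist":[0,0,0],"fingers":-1}]'
python3 - <<'E'
from h import *
st();go([.557,.206,.1585],rot())
snap('scene','s5.png')
import cv2
a=cv2.imread('pics/s5.png')[50:250,280:460]; cv2.imwrite('pics/c5.png',cv2.resize(a,None,fx=3,fy=3))
E
```

```text
time: 9.78
position: [0.5563, 0.2067, 0.1508]
tool_rot: [-1.28, 1.161, 1.28]
ft_force: [-0.2, 0.8, 0.0]
grip_width: 1.002
t 9.78 grasp [0.5563 0.2067 0.1588] x [ 0.001  0.    -1.   ] z [-0.097  0.995  0.   ] F [-0.2  0.8  0. ] g 1.002 q [-0.78  0.27  0.44  1.72 -0.12  1.18  1.37]
t 9.78 lin [ 0.0003 -0.0006 -0.0007] | 0.001 twist [0. 0. 0.] F [-0.2  0.8  0. ] g 1.002
```

View pics/c5.png

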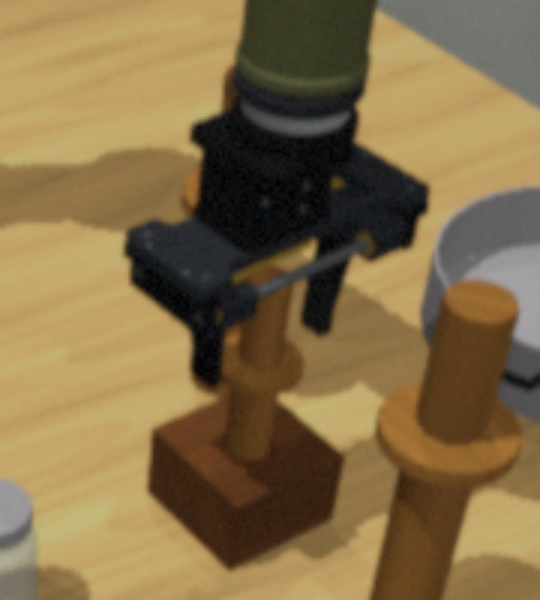

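The fingers are on either side of the handle, with the tips just above the collar in this crop at (205,380) and (317,328). I'll close at 45 N.

```bash
python3 -m creep '[{"linear":[0,0,0],"twist":[0,0,0],"fingers":1},{"linear":[0,0,0],"twist":[0,0,0],"fingers":1},{"linear":[0,0,0],"twist":[0,0,0],"fingers":1},{"linear":[0,0,0],"twist":[0,0,0],"fingers":1},{"linear":[0,0,0],"twist":[0,0,0],"fingers":1},{"linear":[0,0,0],"twist":[0,0,0],"fingers":1},{"linear":[0,0,0],"twist":[0,0,0],"fingers":1},{"linear":[0,0,0],"twist":[0,0,0],"fingers":1}]' 45
python3 - <<'E'
from h import *
st()
E
```

```text
time: 10.5
position: [0.5562, 0.2065, 0.1504]
tool_rot: [-1.28, 1.162, 1.28]
ft_force: [-0.3, 0.7, -0.1]
grip_width: 0.484
t 10.5 grasp [0.5562 0.2065 0.1584] x [ 0.  0. -1.] z [-0.097  0.995  0.   ] F [-0.3  0.7 -0.1] g 0.484 q [-0.78  0.27  0.44  1.72 -0.12  1.18  1.37]
```

```bash
python3 -m creep '[{"linear":[0,0,0],"twist":[0,0,0],"fingers":1},{"linear":[0,0,0],"twist":[0,0,0],"fingers":1},{"linear":[0,0,0],"twist":[0,0,0],"fingers":1},{"linear":[0,0,0],"twist":[0,0,0],"fingers":1},{"linear":[0,0,0],"twist":[0,0,0],"fingers":1},{"linear":[-0.005,0,0],"twist":[0,0,0],"fingers":1},{"linear":[-0.015,0,0],"twist":[0,0,0],"fingers":1},{"linear":[-0.03,0,0],"twist":[0,0,0],"fingers":1}]' 45
python3 - <<'E'
from h import *
st()
snap('scene','s6.png')
E
```

```text
time: 11.17
position: [0.5552, 0.2062, 0.1798]
tool_rot: [-1.28, 1.165, 1.282]
ft_force: [0.0, -0.1, -2.2]
grip_width: 0.334
t 11.17 grasp [0.5553 0.2062 0.1878] x [-0.003 -0.001 -1.   ] z [-0.097  0.995 -0.001] F [ 0.  -0.1 -2.2] g 0.334 q [-0.78  0.24  0.45  1.68 -0.11  1.24  1.36]
```

View pics/s6.png

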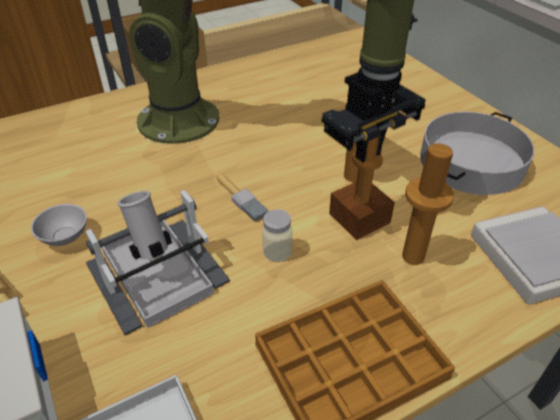

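```bash
python3 - <<'E'
from h import *
g=barrelpt(.055+.025+.146,-.4); print(g)
go([.557,.206,.36],rot()); go(g,rot(.4))
E
```

```text
[ 0.39490517 -0.23802345  0.33315978]
t 11.22 lin [-0.1679 -0.     -0.0007] | 0.168 twist [-0.   0.1  0.2] F [1.8 0.2 1.3] g 0.336
t 11.22 lin [-0.143   0.2013 -0.4269] | 0.493 twist [ -0.    0.1 -22.7] F [1.8 0.2 1.3] g 0.336
```

```bash
python3 -m creep '[{"linear":[-0.035,0,0],"twist":[0,0,0],"fingers":1},{"linear":[-0.07,0,0],"twist":[0,0,0],"fingers":1},{"linear":[-0.105,0,0],"twist":[0,0,0],"fingers":1},{"linear":[-0.14,0,-0.01],"twist":[0,0,0],"fingers":1},{"linear":[-0.165,0.005,-0.03],"twist":[0,0,0],"fingers":1},{"linear":[-0.17,0.015,-0.06],"twist":[0,0,-4],"fingers":1},{"linear":[-0.17,0.03,-0.09],"twist":[0,0,-8],"fingers":1},{"linear":[-0.17,0.045,-0.12],"twist":[0,0,-12],"fingers":1}]' 45
python3 - <<'E'
from h import *
st()
go(barrelpt(.055+.04+.146,-.4),rot(.4))
E
```

```text
time: 11.88
position: [0.5236, 0.0812, 0.3514]
tool_rot: [-1.365, 0.995, 1.122]
ft_force: [-0.9, -1.3, -0.3]
grip_width: 0.337
t 11.88 grasp [0.5219 0.081  0.3592] x [ 0.212  0.02  -0.977] z [-0.096  0.995 -0.   ] F [-0.9 -1.3 -0.3] g 0.337 q [-0.77 -0.17  0.48  1.74  0.12  1.34  1.36]
t 11.88 lin [-0.0227  0.1604 -0.3053] | 0.346 twist [ -0.   -0.  -10.6] F [-0.9 -1.3 -0.3] g 0.337
```

```bash
python3 -m creep '[{"linear":[0,0.016,-0.035],"twist":[0,0,-2],"fingers":1},{"linear":[0,0.032,-0.07],"twist":[0,0,-4],"fingers":1},{"linear":[0,0.05,-0.105],"twist":[0,0,-6],"fingers":1},{"linear":[0,0.07,-0.14],"twist":[0,0,-8],"fingers":1},{"linear":[0,0.09,-0.175],"twist":[0,0,-10],"fingers":1},{"linear":[0,0.11,-0.21],"twist":[0,0,-10.6],"fingers":1},{"linear":[0,0.13,-0.245],"twist":[0,0,-10.6],"fingers":1},{"linear":[0,0.145,-0.275],"twist":[0,0,-10.6],"fingers":1}]' 45
python3 - <<'E'
from h import *
st()
go(barrelpt(.055+.04+.146,-.4),rot(.4))
E
```

```text
time: 12.55
position: [0.4841, -0.0979, 0.3197]
tool_rot: [-1.411, 0.863, 1.009]
ft_force: [-0.8, 0.8, -2.1]
grip_width: 0.336
t 12.55 grasp [ 0.4812 -0.0982  0.3272] x [ 0.362  0.046 -0.931] z [-0.099  0.995  0.01 ] F [-0.8  0.8 -2.1] g 0.336 q [ 0.29 -0.3  -0.04  1.96 -0.16  1.14  1.96]
t 12.55 lin [-0.0582  0.0904 -0.1304] | 0.169 twist [-0.1  0.6 -1.5] F [-0.8  0.8 -2.1] g 0.336
```

```bash
python3 -m creep '[{"linear":[-0.015,0,0],"twist":[0,0,0],"fingers":1},{"linear":[-0.03,0.01,-0.01],"twist":[0,0.3,-0.7],"fingers":1},{"linear":[-0.045,0.03,-0.04],"twist":[0,0.6,-1.5],"fingers":1},{"linear":[-0.058,0.05,-0.07],"twist":[0,0.6,-1.5],"fingers":1},{"linear":[-0.058,0.07,-0.1],"twist":[0,0.6,-1.5],"fingers":1},{"linear":[-0.058,0.09,-0.13],"twist":[0,0.6,-1.5],"fingers":1},{"linear":[-0.058,0.09,-0.13],"twist":[0,0.6,-1.5],"fingers":1},{"linear":[-0.058,0.09,-0.13],"twist":[0,0.6,-1.5],"fingers":1}]' 45
python3 - <<'E'
from h import *
st()
go(barrelpt(.055+.04+.146,-.4),rot(.4))
snap('scene','s7.png')
E
```

```text
time: 13.22
position: [0.3985, -0.2501, 0.3401]
tool_rot: [-1.413, 0.855, 0.986]
ft_force: [-0.8, -0.5, -2.3]
grip_width: 0.337
t 13.22 grasp [ 0.3955 -0.2504  0.3475] x [ 0.381  0.042 -0.924] z [-0.09   0.996  0.008] F [-0.8 -0.5 -2.3] g 0.337 q [ 0.89 -0.3  -0.14  1.92 -0.35  1.27  2.48]
t 13.22 lin [-0.0014  0.0051  0.0123] | 0.013 twist [-0.6  0.3 -0.4] F [-0.8 -0.5 -2.3] g 0.337
```

View pics/s7.png

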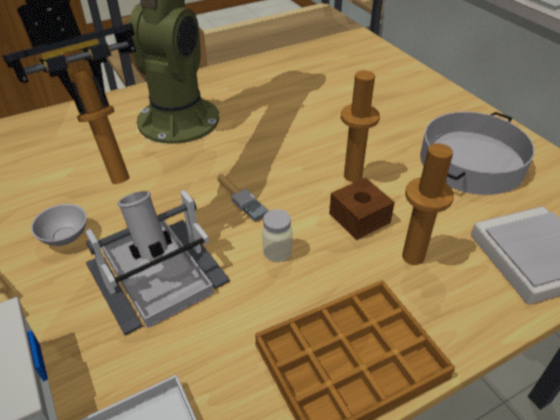

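The pusher hangs leaning like the barrel. In the scene view its lower end is at (121,180) and the barrel mouth is at (136,200). I'll measure its offset and tilt from the barrel axis in both views.

```bash
cat > fitp.py <<'E'
from h import *
from scipy.optimize import least_squares
import sys
def pus(f):
    s=readout.get_state();Rc=R.from_rotvec(s['tool_rot']).as_matrix();a0=-Rc[:,0];g=s['position']-.008*Rc[:,0]
    y=Rc[:,1];z=Rc[:,2]
    for c,fn in(('scene','s'+f),('top','t'+f)):
        im,d=snap(c,fn+'.png');P=pts(c,d)[d>0]
        r=P-g;h=r@a0;rad=np.linalg.norm(r-h[:,None]*a0,axis=1)
        Q=P[(h<-.045)&(h>-.14)&(rad<.026)]
        if len(Q)<30: print(c,'few',len(Q));continue
        def fun(p):
            a=a0+p[2]*y+p[3]*z;a/=np.linalg.norm(a);q=Q-(g-.1*a0+p[0]*y+p[1]*z);hh=q@a
            return np.linalg.norm(q-hh[:,None]*a,axis=1)-.016
        o=least_squares(fun,[0,0,0,0],loss='soft_l1',f_scale=.001)
        print(c,len(Q),'off at -0.1 (tool y,z)',o.x[:2].round(4),'tilt',o.x[2:].round(3),'low end h',np.percentile(h[(rad<.024)&(h<-.1)&(h>-.17)],1).round(4))
        a=a0+o.x[2]*y+o.x[3]*z;a/=np.linalg.norm(a); p=g-.1*a0+o.x[0]*y+o.x[1]*z
        M=barrelpt(.055,-.4);e=p-a*.046-M; b=barrelpt(1,-.4)-barrelpt(0,-.4)
        print('   tip rel mouth: along',(e@b).round(4),'XS-lateral',(e@np.cross(YS,b)).round(4),'YS',(e@YS).round(4),'pusher lean',np.arctan2(a@XS,a[2]).round(3),'side',(a@YS).round(3))
pus(sys.argv[1])
E
python3 fitp.py 8
```

```text
scene 1120 off at -0.1 (tool y,z) [-0.0006  0.0002] tilt [-0.002  0.002] low end h -0.1435
   tip rel mouth: along 0.0377 XS-lateral 0.007 YS -0.0085 pusher lean -0.392 side -0.006
top 850 off at -0.1 (tool y,z) [-0.0013  0.0031] tilt [0.002 0.001] low end h -0.144
   tip rel mouth: along 0.0377 XS-lateral 0.008 YS -0.0056 pusher lean -0.397 side -0.007
```

```bash
python3 -m creep '[{"linear":[0,0.004,0.008],"twist":[-0.3,0.2,-0.2],"fingers":1},{"linear":[0.005,0.006,0.012],"twist":[-0.6,0.3,-0.4],"fingers":1},{"linear":[0.01,0.006,0.012],"twist":[-0.6,0.3,-0.4],"fingers":1},{"linear":[0.015,0.006,0.012],"twist":[-0.6,0.3,-0.4],"fingers":1},{"linear":[0.015,0.006,0.012],"twist":[-0.6,0.3,-0.4],"fingers":1},{"linear":[0.015,0.006,0.012],"twist":[-0.6,0.3,-0.4],"fingers":1}]' 45
python3 - <<'E'
from h import *
st()
go(barrelpt(.055-.03+.146,-.4),rot(.4))
E
python3 fitp.py 9; python3 fitb.py 9
```

```text
time: 13.87
position: [0.4079, -0.2374, 0.3229]
tool_rot: [-1.427, 0.84, 1.0]
ft_force: [-0.3, -0.3, -0.9]
grip_width: 0.333
t 13.87 grasp [ 0.4048 -0.2378  0.3302] x [ 0.383  0.049 -0.923] z [-0.111  0.994  0.007] F [-0.3 -0.3 -0.9] g 0.333 q [ 0.87 -0.3  -0.14  1.95 -0.36  1.24  2.48]
t 13.87 lin [0.0485 0.0077 0.0002] | 0.049 twist [ 0.6  0.7 -0.2] F [-0.3 -0.3 -0.9] g 0.333
scene 1076 off at -0.1 (tool y,z) [-0.0005  0.0003] tilt [0. 0.] low end h -0.1696
   tip rel mouth: along 0.0185 XS-lateral 0.0079 YS 0.0013 pusher lean -0.396 side -0.011
top 767 off at -0.1 (tool y,z) [0.0001 0.0007] tilt [0.    0.002] low end h -0.1667
   tip rel mouth: along 0.0185 XS-lateral 0.0073 YS 0.0016 pusher lean -0.396 side -0.009
scene 820 axis [-0.3769 -0.0406  0.9254] lean -0.389 side -0.004 mouth [ 0.4617 -0.2321  0.1726] top 0.0515
top 523 axis [-0.3572 -0.0783  0.9307] lean -0.372 side -0.043 mouth [ 0.4605 -0.2329  0.1765] top 0.0553
```

```bash
python3 -m creep '[{"linear":[0.002,0.004,0],"twist":[0.3,0.4,-0.1],"fingers":1},{"linear":[0.004,0.008,0],"twist":[0.6,0.7,-0.2],"fingers":1},{"linear":[0.006,0.008,0],"twist":[0.6,0.7,-0.2],"fingers":1},{"linear":[0.008,0.008,0],"twist":[0.6,0.7,-0.2],"fingers":1},{"linear":[0.008,0.008,0],"twist":[0.6,0.7,-0.2],"fingers":1}]' 45
python3 - <<'E'
from h import *
st()
go(barrelpt(.055-.03+.146,-.4),rot(.4))
E
python3 fitp.py 10
```

```text
time: 14.38
position: [0.4066, -0.2413, 0.312]
tool_rot: [-1.424, 0.85, 0.986]
ft_force: [0.3, 0.2, -1.6]
grip_width: 0.337
t 14.38 grasp [ 0.4035 -0.2416  0.3193] x [ 0.385  0.04  -0.922] z [-0.097  0.995  0.002] F [ 0.3  0.2 -1.6] g 0.337 q [ 0.87 -0.3  -0.14  1.98 -0.36  1.21  2.48]
t 14.38 lin [0.0391 0.002  0.0043] | 0.039 twist [-0.   0.1 -0.2] F [ 0.3  0.2 -1.6] g 0.337
scene 1061 off at -0.1 (tool y,z) [-0.0005  0.0003] tilt [0.002 0.002] low end h -0.1696
   tip rel mouth: along 0.0091 XS-lateral 0.0024 YS -0.0039 pusher lean -0.399 side -0.001
top 737 off at -0.1 (tool y,z) [0.0001 0.0011] tilt [-0.001  0.001] low end h -0.1667
   tip rel mouth: along 0.0091 XS-lateral 0.0016 YS -0.0031 pusher lean -0.396 side -0.001
```

```bash
python3 -m creep '[{"linear":[0.002,0.002,0.004],"twist":[0,0.1,-0.2],"fingers":1},{"linear":[0.005,0.002,0.004],"twist":[0,0.1,-0.2],"fingers":1},{"linear":[0.01,0.002,0.004],"twist":[0,0.1,-0.2],"fingers":1},{"linear":[0.015,0.002,0.004],"twist":[0,0.1,-0.2],"fingers":1},{"linear":[0.02,0.002,0.004],"twist":[0,0.1,-0.2],"fingers":1},{"linear":[0.02,0.002,0.004],"twist":[0,0.1,-0.2],"fingers":1}]' 45
python3 - <<'E'
from h import *
st()
go(barrelpt(.055-.06+.146,-.4),rot(.4))
snap('scene','s11.png')
im=cv2.imread('pics/s11.png')[60:280,40:240]; cv2.imwrite('pics/c11.png',cv2.resize(im,None,fx=2.7,fy=2.7))
E
```

```text
time: 14.98
position: [0.4121, -0.2362, 0.2918]
tool_rot: [-1.425, 0.848, 0.984]
ft_force: [-1.0, 0.5, -1.5]
grip_width: 0.338
t 14.98 grasp [ 0.409  -0.2365  0.2992] x [ 0.387  0.039 -0.921] z [-0.097  0.995  0.001] F [-1.   0.5 -1.5] g 0.338 q [ 0.86 -0.29 -0.15  2.01 -0.36  1.16  2.48]
t 14.98 lin [ 0.0482 -0.0002 -0.0002] | 0.048 twist [-0.   0.1 -0. ] F [-1.   0.5 -1.5] g 0.338
```

View pics/c11.png

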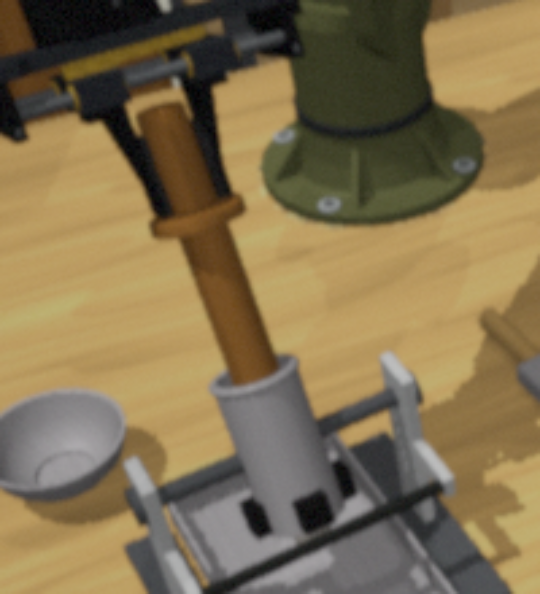

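The rod is in the bore, entering the mouth at (255,375) in this crop. There is no side force and its position is within 0.2 mm of the target line. I'll advance it to near the insert.

```bash
python3 -m creep '[{"linear":[0.007,0,0],"twist":[0,0,0],"fingers":1},{"linear":[0.014,0,0],"twist":[0,0,0],"fingers":1},{"linear":[0.021,0,0],"twist":[0,0,0],"fingers":1},{"linear":[0.028,0,0],"twist":[0,0,0],"fingers":1},{"linear":[0.035,0,0],"twist":[0,0,0],"fingers":1},{"linear":[0.041,0,0],"twist":[0,0,0],"fingers":1},{"linear":[0.046,0,0],"twist":[0,0,0],"fingers":1},{"linear":[0.048,0,0],"twist":[0,0,0],"fingers":1}]' 60
python3 - <<'E'
from h import *
st()
go(barrelpt(.055-.065+.146,-.4),rot(.4));go(barrelpt(.055-.115+.146,-.4),rot(.4))
E
```

```text
time: 15.7
position: [0.4309, -0.2348, 0.248]
tool_rot: [-1.425, 0.848, 0.983]
ft_force: [0.2, -0.5, -2.0]
grip_width: 0.335
t 15.7 grasp [ 0.4278 -0.2351  0.2554] x [ 0.388  0.039 -0.921] z [-0.097  0.995  0.001] F [ 0.2 -0.5 -2. ] g 0.335 q [ 0.85 -0.24 -0.18  2.06 -0.37  1.05  2.47]
t 15.7 lin [0.0055 0.0001 0.0002] | 0.006 twist [-0.  0.  0.] F [ 0.2 -0.5 -2. ] g 0.335
t 15.7 lin [0.0555 0.0001 0.0002] | 0.056 twist [-0.  0.  0.] F [ 0.2 -0.5 -2. ] g 0.335
```

```bash
python3 -m creep '[{"linear":[0.002,0,0],"twist":[0,0,0],"fingers":1},{"linear":[0.004,0,0],"twist":[0,0,0],"fingers":1},{"linear":[0.006,0,0],"twist":[0,0,0],"fingers":1},{"linear":[0.008,0,0],"twist":[0,0,0],"fingers":1},{"linear":[0.01,0,0],"twist":[0,0,0],"fingers":1},{"linear":[0.012,0,0],"twist":[0,0,0],"fingers":1}]' 60
python3 - <<'E'
from h import *
st()
go(barrelpt(.055-.115+.146,-.4),rot(.4))
E
```

```text
time: 16.2
position: [0.4356, -0.2353, 0.2393]
tool_rot: [-1.428, 0.849, 0.98]
ft_force: [-5.4, 0.4, 7.7]
grip_width: 0.334
t 16.2 grasp [ 0.4325 -0.2356  0.2467] x [ 0.39   0.036 -0.92 ] z [-0.096  0.995 -0.001] F [-5.4  0.4  7.7] g 0.334 q [ 0.84 -0.23 -0.18  2.07 -0.37  1.03  2.47]
t 16.2 lin [0.0457 0.0012 0.0013] | 0.046 twist [-0.  -0.1  0.1] F [-5.4  0.4  7.7] g 0.334
```

Contact is at about 69 mm depth with a 9 N push. I'll keep pressing slowly.

```bash
python3 -m creep '[{"linear":[0.0015,0,0],"twist":[0,0,0],"fingers":1},{"linear":[0.003,0,0],"twist":[0,0,0],"fingers":1},{"linear":[0.0045,0,0],"twist":[0,0,0],"fingers":1},{"linear":[0.006,0,0],"twist":[0,0,0],"fingers":1},{"linear":[0.0075,0,0],"twist":[0,0,0],"fingers":1},{"linear":[0.009,0,0],"twist":[0,0,0],"fingers":1}]' 60
python3 - <<'E'
from h import *
st()
go(barrelpt(.055-.115+.146,-.4),rot(.4))
E
```

```text
time: 16.7
position: [0.4393, -0.2347, 0.2302]
tool_rot: [-1.427, 0.849, 0.981]
ft_force: [-2.6, -0.6, 1.0]
grip_width: 0.333
t 16.7 grasp [ 0.4361 -0.235   0.2376] x [ 0.39   0.037 -0.92 ] z [-0.096  0.995 -0.001] F [-2.6 -0.6  1. ] g 0.333 q [ 0.84 -0.22 -0.19  2.08 -0.37  1.01  2.47]
t 16.7 lin [0.0359 0.0009 0.001 ] | 0.036 twist [-0.  -0.1  0.1] F [-2.6 -0.6  1. ] g 0.333
```

```bash
python3 -m creep '[{"linear":[0.0015,0,0],"twist":[0,0,0],"fingers":1},{"linear":[0.003,0,0],"twist":[0,0,0],"fingers":1},{"linear":[0.0045,0,0],"twist":[0,0,0],"fingers":1},{"linear":[0.006,0,0],"twist":[0,0,0],"fingers":1},{"linear":[0.0075,0,0],"twist":[0,0,0],"fingers":1},{"linear":[0.009,0,0],"twist":[0,0,0],"fingers":1}]' 60
python3 - <<'E'
from h import *
st()
go(barrelpt(.055-.115+.146,-.4),rot(.4))
snap('scene','s12.png')
im=cv2.imread('pics/s12.png')[100:320,40:240]; cv2.imwrite('pics/c12.png',cv2.resize(im,None,fx=2.7,fy=2.7))
E
```

```text
time: 17.2
position: [0.4426, -0.2346, 0.2225]
tool_rot: [-1.427, 0.849, 0.981]
ft_force: [-6.7, 0.8, 7.3]
grip_width: 0.333
t 17.2 grasp [ 0.4395 -0.2349  0.2298] x [ 0.389  0.037 -0.92 ] z [-0.096  0.995 -0.001] F [-6.7  0.8  7.3] g 0.333 q [ 0.84 -0.21 -0.19  2.08 -0.37  0.99  2.47]
t 17.2 lin [0.0274 0.001  0.0013] | 0.027 twist [-0.  -0.1  0.1] F [-6.7  0.8  7.3] g 0.333
```

View pics/c12.png

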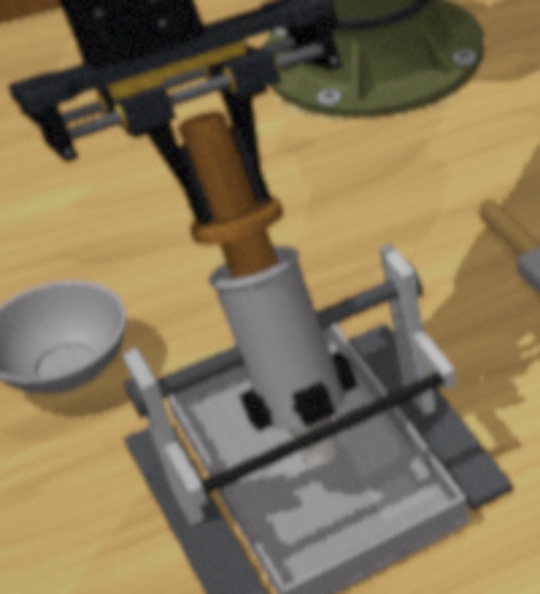

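The insert's small end shows below the outlet at (318,450) in this crop, and the collar is at (237,220) nearing the mouth. I'll keep pressing.

```bash
python3 -m creep '[{"linear":[0.0015,0,0],"twist":[0,0,0],"fingers":1},{"linear":[0.003,0,0],"twist":[0,0,0],"fingers":1},{"linear":[0.0045,0,0],"twist":[0,0,0],"fingers":1},{"linear":[0.006,0,0],"twist":[0,0,0],"fingers":1},{"linear":[0.0075,0,0],"twist":[0,0,0],"fingers":1},{"linear":[0.009,0,0],"twist":[0,0,0],"fingers":1},{"linear":[0.0105,0,0],"twist":[0,0,0],"fingers":1}]' 60
python3 - <<'E'
from h import *
st()
go(barrelpt(.055-.115+.146,-.4),rot(.4))
E
```

```text
time: 17.83
position: [0.4458, -0.2333, 0.2104]
tool_rot: [-1.425, 0.849, 0.984]
ft_force: [-2.7, -1.1, -1.5]
grip_width: 0.332
t 17.83 grasp [ 0.4427 -0.2336  0.2178] x [ 0.386  0.039 -0.921] z [-0.097  0.995  0.001] F [-2.7 -1.1 -1.5] g 0.332 q [ 0.83 -0.19 -0.2   2.09 -0.37  0.96  2.47]
t 17.83 lin [ 0.015  -0.0008  0.0002] | 0.015 twist [-0.   0.1 -0.1] F [-2.7 -1.1 -1.5] g 0.332
```

```bash
python3 -m creep '[{"linear":[0.0015,0,0],"twist":[0,0,0],"fingers":1},{"linear":[0.003,0,0],"twist":[0,0,0],"fingers":1},{"linear":[0.0045,0,0],"twist":[0,0,0],"fingers":1},{"linear":[0.006,0,0],"twist":[0,0,0],"fingers":1},{"linear":[0.0075,0,0],"twist":[0,0,0],"fingers":1},{"linear":[0.009,0,0],"twist":[0,0,0],"fingers":1},{"linear":[0.0105,0,0],"twist":[0,0,0],"fingers":1}]' 60
python3 - <<'E'
from h import *
st()
go(barrelpt(.055-.115+.146,-.4),rot(.4))
snap('scene','s13.png');snap('top','t13.png')
im=cv2.imread('pics/s13.png')[100:320,40:240]; cv2.imwrite('pics/c13.png',cv2.resize(im,None,fx=2.7,fy=2.7))
E
```

```text
time: 18.42
position: [0.4506, -0.233, 0.2018]
tool_rot: [-1.426, 0.848, 0.983]
ft_force: [-4.1, -0.4, -1.4]
grip_width: 0.332
t 18.42 grasp [ 0.4475 -0.2333  0.2092] x [ 0.388  0.038 -0.921] z [-0.096  0.995  0.   ] F [-4.1 -0.4 -1.4] g 0.332 q [ 0.83 -0.18 -0.21  2.1  -0.37  0.94  2.47]
t 18.42 lin [0.0053 0.0003 0.0004] | 0.005 twist [-0.  0.  0.] F [-4.1 -0.4 -1.4] g 0.332
```

View pics/c13.png

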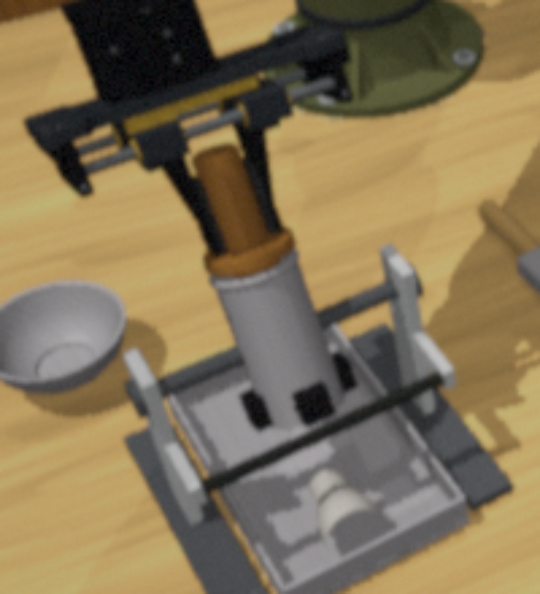

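The insert has dropped into the tray, lying at (345,510) in this crop. The collar is about 5 mm short of the mouth, so I'll press on until it seats.

```bash
python3 -m creep '[{"linear":[0.0015,0,0],"twist":[0,0,0],"fingers":1},{"linear":[0.003,0,0],"twist":[0,0,0],"fingers":1},{"linear":[0.0045,0,0],"twist":[0,0,0],"fingers":1},{"linear":[0.006,0,0],"twist":[0,0,0],"fingers":1},{"linear":[0.007,0,0],"twist":[0,0,0],"fingers":1},{"linear":[0.007,0,0],"twist":[0,0,0],"fingers":1}]' 60
python3 - <<'E'
from h import *
st()
go(barrelpt(.055-.115+.146,-.4),rot(.4))
E
```

```text
time: 19.02
position: [0.453, -0.2331, 0.1979]
tool_rot: [-1.426, 0.848, 0.982]
ft_force: [-14.2, 3.4, 13.4]
grip_width: 0.336
t 19.02 grasp [ 0.4499 -0.2334  0.2052] x [ 0.389  0.038 -0.921] z [-0.097  0.995  0.   ] F [-14.2   3.4  13.4] g 0.336 q [ 0.83 -0.17 -0.21  2.1  -0.37  0.93  2.47]
t 19.02 lin [0.0007 0.001  0.0007] | 0.001 twist [-0.   0.   0.1] F [-14.2   3.4  13.4] g 0.336
```

```bash
python3 -m creep '[{"linear":[0.001,0.0005,0],"twist":[0,0,0],"fingers":1},{"linear":[0.002,0.0005,0],"twist":[0,0,0],"fingers":1},{"linear":[0.002,0.0005,0],"twist":[0,0,0],"fingers":1},{"linear":[0.002,0.0005,0],"twist":[0,0,0],"fingers":1}]' 60
python3 - <<'E'
from h import *
st()
go(barrelpt(.055-.115+.146,-.4),rot(.4))
snap('scene','s14.png');snap('top','t14.png')
im=cv2.imread('pics/s14.png')[130:300,70:210]; cv2.imwrite('pics/c14.png',cv2.resize(im,None,fx=3.5,fy=3.5))
E
```

```text
time: 19.35
position: [0.4533, -0.2331, 0.1979]
tool_rot: [-1.427, 0.847, 0.982]
ft_force: [-23.3, 5.4, 26.0]
grip_width: 0.337
t 19.35 grasp [ 0.4502 -0.2334  0.2052] x [ 0.389  0.038 -0.92 ] z [-0.097  0.995 -0.   ] F [-23.3   5.4  26. ] g 0.337 q [ 0.83 -0.17 -0.21  2.1  -0.37  0.93  2.47]
t 19.35 lin [0.0006 0.0013 0.0007] | 0.002 twist [ 0.  -0.   0.1] F [-23.3   5.4  26. ] g 0.337
```

View pics/c14.png

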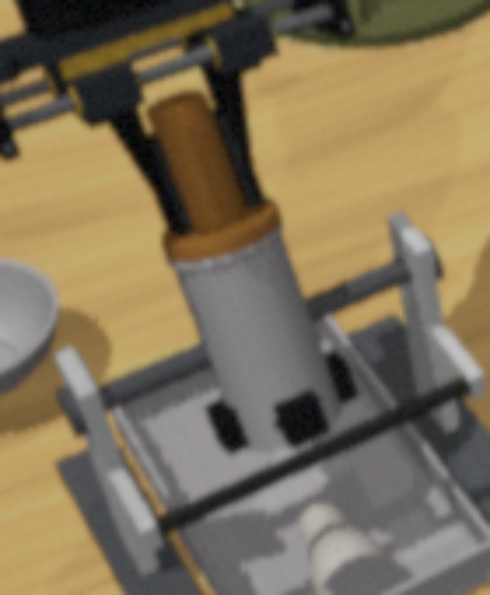

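The collar is seated: the force rose to 35 N with no further travel. I'll ease off, nudge slightly towards the stop side to remove the side load, then check before releasing.

```bash
python3 -m creep '[{"linear":[-0.001,0.002,0],"twist":[0,0,0],"fingers":1},{"linear":[-0.002,0.004,0.0005],"twist":[0,0,0],"fingers":1},{"linear":[-0.002,0.004,0.0005],"twist":[0,0,0],"fingers":1}]' 60
python3 - <<'E'
from h import *
st()
go(barrelpt(.055-.115+.146,-.4),rot(.4))
E
```

```text
time: 19.7
position: [0.4511, -0.2332, 0.1972]
tool_rot: [-1.43, 0.846, 0.977]
ft_force: [-5.5, 1.8, 10.1]
grip_width: 0.33
t 19.7 grasp [ 0.448  -0.2335  0.2045] x [ 0.394  0.036 -0.919] z [-0.096  0.995 -0.002] F [-5.5  1.8 10.1] g 0.33 q [ 0.83 -0.17 -0.2   2.11 -0.38  0.92  2.48]
t 19.7 lin [ 0.0008 -0.001   0.0007] | 0.001 twist [ 0.  -0.1  0.4] F [-5.5  1.8 10.1] g 0.33
```

```bash
python3 -m creep '[{"linear":[0,0.002,0],"twist":[0,0,0],"fingers":1},{"linear":[0,0.004,0],"twist":[0,0,0],"fingers":1},{"linear":[0,0.004,0],"twist":[0,0,0],"fingers":1}]' 60
python3 - <<'E'
from h import *
st()
go(barrelpt(.055-.115+.146,-.4),rot(.4))
E
```

```text
time: 19.95
position: [0.4492, -0.2339, 0.1966]
tool_rot: [-1.432, 0.844, 0.973]
ft_force: [-1.0, 2.3, 7.7]
grip_width: 0.338
t 19.95 grasp [ 0.4461 -0.2342  0.2039] x [ 0.397  0.035 -0.917] z [-0.095  0.995 -0.004] F [-1.   2.3  7.7] g 0.338 q [ 0.83 -0.18 -0.2   2.12 -0.38  0.92  2.49]
t 19.95 lin [ 0.001  -0.003   0.0012] | 0.003 twist [ 0.  -0.2  0.6] F [-1.   2.3  7.7] g 0.338
```

```bash
python3 -m creep '[{"linear":[0,0.002,0],"twist":[0,0,0],"fingers":1},{"linear":[0,0.003,0],"twist":[0,0,0],"fingers":1},{"linear":[0,0.003,0],"twist":[0,0,0],"fingers":1}]' 60
python3 - <<'E'
from h import *
st()
go(barrelpt(.055-.115+.146,-.4),rot(.4))
E
```

```text
time: 20.2
position: [0.4475, -0.2341, 0.1959]
tool_rot: [-1.433, 0.843, 0.972]
ft_force: [2.6, 0.4, 6.8]
grip_width: 0.332
t 20.2 grasp [ 0.4443 -0.2344  0.2033] x [ 0.399  0.034 -0.916] z [-0.095  0.995 -0.004] F [2.6 0.4 6.8] g 0.332 q [ 0.83 -0.18 -0.2   2.12 -0.38  0.92  2.49]
t 20.2 lin [ 0.0011 -0.0048  0.0012] | 0.005 twist [ 0.  -0.2  0.7] F [2.6 0.4 6.8] g 0.332
```

```bash
python3 - <<'E'
from h import *
snap('scene','s15.png');snap('top','t15.png')
im=cv2.imread('pics/s15.png')[130:300,70:210]; cv2.imwrite('pics/c15.png',cv2.resize(im,None,fx=3.5,fy=3.5))
E
for i in 10 13 14 15; do echo $i;python3 fitb.py $i; done
```

```text
10
scene 812 axis [-0.3856 -0.0356  0.922 ] lean -0.398 side 0.002 mouth [ 0.4619 -0.2319  0.1716] top 0.0506
top 505 axis [-0.3618 -0.0697  0.9296] lean -0.376 side -0.034 mouth [ 0.4601 -0.2326  0.1768] top 0.0557
13
scene 782 axis [-0.3916 -0.0431  0.9191] lean -0.405 side -0.005 mouth [ 0.4621 -0.2321  0.1706] top 0.0496
top 410 axis [-0.3713 -0.0636  0.9263] lean -0.385 side -0.027 mouth [ 0.4628 -0.2315  0.1673] top 0.0457
14
scene 825 axis [-0.3796 -0.0444  0.9241] lean -0.392 side -0.007 mouth [ 0.4632 -0.232   0.1689] top 0.0475
top 437 axis [-0.3692 -0.0582  0.9275] lean -0.382 side -0.022 mouth [ 0.456  -0.2325  0.1847] top 0.0644
15
scene 803 axis [-0.3885 -0.0424  0.9205] lean -0.401 side -0.005 mouth [ 0.4594 -0.2323  0.1771] top 0.0566
top 424 axis [-0.377  -0.0586  0.9244] lean -0.391 side -0.022 mouth [ 0.4564 -0.2324  0.1824] top 0.0621
```

View pics/c15.png

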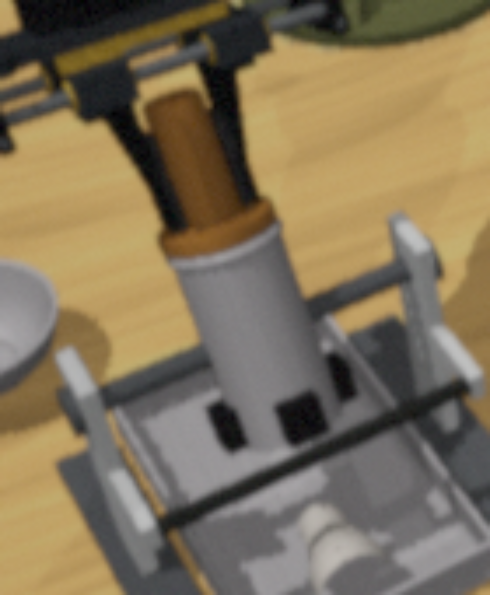

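The barrel is on its stop (fitted lean about −0.40), but the collar has slid about 3 mm towards the robot, so the rim shows on the right at (275,235). I'll re-centre it with a light downward press.

```bash
python3 -m creep '[{"linear":[0,-0.002,0],"twist":[0,0,0.2],"fingers":1},{"linear":[0,-0.0035,0.0005],"twist":[0,0,0.4],"fingers":1},{"linear":[0.001,-0.0045,0.0005],"twist":[0,0,0.4],"fingers":1},{"linear":[0.001,-0.0045,0.0005],"twist":[0,0,0.4],"fingers":1}]' 60
python3 - <<'E'
from h import *
st()
go(barrelpt(.055-.115+.146,-.4),rot(.4))
snap('scene','s16.png');snap('top','t16.png')
im=cv2.imread('pics/s16.png')[130:300,70:210]; cv2.imwrite('pics/c16.png',cv2.resize(im,None,fx=3.5,fy=3.5))
E
python3 fitb.py 16
```

```text
time: 20.63
position: [0.4488, -0.234, 0.1962]
tool_rot: [-1.428, 0.853, 0.982]
ft_force: [-11.7, 2.4, 16.8]
grip_width: 0.334
t 20.63 grasp [ 0.4457 -0.2343  0.2035] x [ 0.387  0.034 -0.922] z [-0.096  0.995 -0.003] F [-11.7   2.4  16.8] g 0.334 q [ 0.83 -0.17 -0.21  2.11 -0.37  0.93  2.47]
t 20.63 lin [ 0.0008 -0.0036  0.0012] | 0.004 twist [ 0.  -0.2 -0.1] F [-11.7   2.4  16.8] g 0.334
scene 795 axis [-0.3799 -0.0384  0.9242] lean -0.392 side -0.001 mouth [ 0.4597 -0.2322  0.1773] top 0.0566
top 441 axis [-0.371  -0.0586  0.9268] lean -0.384 side -0.022 mouth [ 0.4563 -0.2325  0.1839] top 0.0636
```

View pics/c16.png

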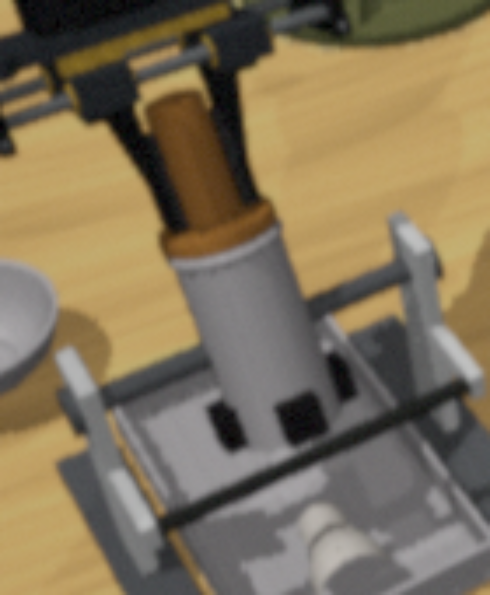

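```bash
python3 -m creep '[{"linear":[-0.003,0,0],"twist":[0,0,0],"fingers":1},{"linear":[-0.0045,-0.001,0.0005],"twist":[0,0,0],"fingers":1},{"linear":[-0.0045,-0.003,0.001],"twist":[0,0,0],"fingers":1},{"linear":[-0.0045,-0.003,0.001],"twist":[0,0,0],"fingers":1}]' 60
python3 - <<'E'
from h import *
st()
go(barrelpt(.055-.115+.146,-.4),rot(.4))
E
```

```text
time: 21.07
position: [0.4492, -0.2319, 0.198]
tool_rot: [-1.426, 0.854, 0.985]
ft_force: [1.5, -1.6, -0.3]
grip_width: 0.336
t 21.07 grasp [ 0.4461 -0.2322  0.2054] x [ 0.384  0.035 -0.923] z [-0.096  0.995 -0.002] F [ 1.5 -1.6 -0.3] g 0.336 q [ 0.83 -0.18 -0.21  2.11 -0.37  0.93  2.47]
t 21.07 lin [ 0.0022 -0.0023 -0.0008] | 0.003 twist [-0.  -0.1 -0.2] F [ 1.5 -1.6 -0.3] g 0.336
```

```bash
python3 -m creep '[{"linear":[0,-0.001,0],"twist":[0,0,-0.1],"fingers":1},{"linear":[0,-0.002,0],"twist":[0,0,-0.2],"fingers":1},{"linear":[0.0015,-0.002,0],"twist":[0,0,-0.2],"fingers":1},{"linear":[0.003,-0.002,0],"twist":[0,0,-0.2],"fingers":1},{"linear":[0.003,-0.002,0],"twist":[0,0,-0.2],"fingers":1}]' 60
python3 - <<'E'
from h import *
st()
go(barrelpt(.055-.115+.146,-.4),rot(.4))
snap('scene','s17.png');snap('top','t17.png')
im=cv2.imread('pics/s17.png')[130:300,70:210]; cv2.imwrite('pics/c17.png',cv2.resize(im,None,fx=3.5,fy=3.5))
E
python3 fitb.py 17
```

```text
time: 21.48
position: [0.4506, -0.2317, 0.197]
tool_rot: [-1.425, 0.852, 0.985]
ft_force: [-11.0, 0.5, 12.5]
grip_width: 0.336
t 21.48 grasp [ 0.4476 -0.232   0.2044] x [ 0.385  0.037 -0.922] z [-0.096  0.995 -0.   ] F [-11.    0.5  12.5] g 0.336 q [ 0.83 -0.17 -0.21  2.11 -0.37  0.93  2.47]
t 21.48 lin [ 0.0008 -0.0014 -0.0009] | 0.002 twist [-0.  -0.  -0.2] F [-11.    0.5  12.5] g 0.336
scene 814 axis [-0.3868 -0.0438  0.9211] lean -0.4 side -0.006 mouth [ 0.4625 -0.232   0.1703] top 0.0492
top 436 axis [-0.3677 -0.0561  0.9282] lean -0.381 side -0.02 mouth [ 0.4559 -0.2324  0.185 ] top 0.0646
```

View pics/c17.png

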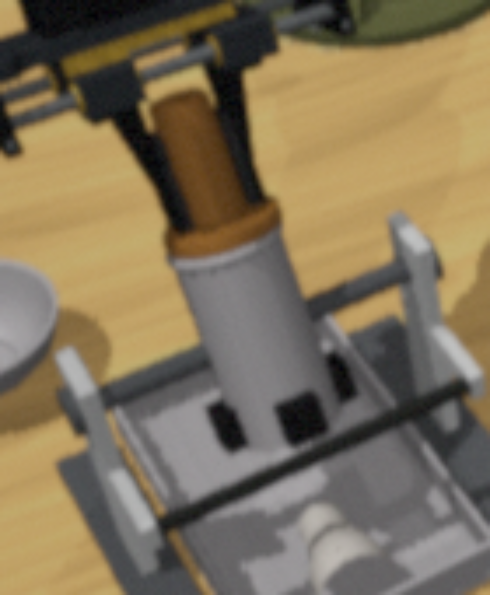

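The collar is centred and flush on the mouth, and the barrel lean is 0.40. I'll release and back off along the axis.

```bash
python3 -m creep '[{"linear":[-0.001,0.0015,0],"twist":[0,0,0],"fingers":1},{"linear":[-0.0015,0.0015,0],"twist":[0,0,0],"fingers":0},{"linear":[-0.0015,0.0015,0],"twist":[0,0,0],"fingers":-0.3},{"linear":[-0.0015,0.0015,0],"twist":[0,0,0],"fingers":-0.5},{"linear":[-0.0015,0.0015,0],"twist":[0,0,0],"fingers":-0.5},{"linear":[-0.0015,0.0015,0],"twist":[0,0,0],"fingers":-0.5},{"linear":[-0.0015,0.0015,0],"twist":[0,0,0],"fingers":-0.5},{"linear":[-0.0015,0.0015,0],"twist":[0,0,0],"fingers":-0.5}]' 60
python3 -m creep '[{"linear":[-0.01,0,0],"twist":[0,0,0],"fingers":-0.5},{"linear":[-0.03,0,0],"twist":[0,0,0],"fingers":-0.5},{"linear":[-0.055,0,0],"twist":[0,0,0],"fingers":-0.5},{"linear":[-0.08,0,0],"twist":[0,0,0],"fingers":-0.5},{"linear":[-0.1,0,0],"twist":[0,0,0],"fingers":-0.5},{"linear":[-0.1,0,0],"twist":[0,0,0],"fingers":-0.5}]'
python3 - <<'E'
from h import *
st()
snap('scene','s18.png');snap('top','t18.png')
im=cv2.imread('pics/s18.png')[130:300,70:210]; cv2.imwrite('pics/c18.png',cv2.resize(im,None,fx=3.5,fy=3.5))
for c in('scene','top'):
    for l in('barrel_mouth','barrel_outlet','insert','pusher_collar','jar','brush','tray'):
        print(c,l,[(np.round(r['centre'],3),round(r['conf'],2)) for r in nets.place_of(c,l)])
E
python3 fitb.py 18
```

```text
time: 22.25
position: [0.4493, -0.2311, 0.196]
tool_rot: [-1.425, 0.851, 0.985]
ft_force: [-0.5, -0.2, -0.4]
grip_width: 0.726
time: 22.75
position: [0.4111, -0.2371, 0.293]
tool_rot: [-1.429, 0.851, 0.978]
ft_force: [0.9, -0.6, 0.5]
grip_width: 0.748
t 22.75 grasp [ 0.4079 -0.2374  0.3003] x [ 0.39   0.033 -0.92 ] z [-0.094  0.996 -0.004] F [ 0.9 -0.6  0.5] g 0.748 q [ 0.86 -0.3  -0.15  2.01 -0.36  1.16  2.48]
scene barrel_mouth [(array([ 0.458, -0.234,  0.174]), 0.69)]
scene barrel_outlet [(array([ 0.503, -0.224,  0.074]), 0.94)]
scene insert [(array([ 0.525, -0.23 ,  0.018]), 0.63)]
scene pusher_collar [(array([ 0.458, -0.229,  0.173]), 0.76), (array([0.7  , 0.232, 0.164]), 0.72), (array([0.433, 0.275, 0.166]), 0.66)]
scene jar [(array([ 0.556, -0.001,  0.001]), 0.95)]
scene brush [(array([ 0.373,  0.003, -0.003]), 0.68)]
scene tray [(array([ 0.478, -0.23 ,  0.001]), 0.65), (array([ 0.486, -0.231, -0.001]), 0.64)]
top barrel_mouth [(array([ 0.46 , -0.234,  0.174]), 0.97)]
top barrel_outlet []
top insert [(array([ 0.518, -0.229,  0.014]), 0.73)]
top pusher_collar [(array([0.435, 0.275, 0.162]), 0.91), (array([0.701, 0.24 , 0.163]), 0.88), (array([ 0.458, -0.23 ,  0.178]), 0.64)]
top jar [(array([0.556, 0.002, 0.   ]), 0.94)]
top brush [(array([0.372, 0.004, 0.002]), 0.81)]
top tray [(array([ 0.485, -0.229, -0.003]), 0.77)]
scene 803 axis [-0.3789 -0.0417  0.9245] lean -0.391 side -0.005 mouth [ 0.4598 -0.2323  0.1772] top 0.0565
top 438 axis [-0.3693 -0.0558  0.9276] lean -0.382 side -0.02 mouth [ 0.4562 -0.2324  0.1843] top 0.0639
```

View pics/c18.png

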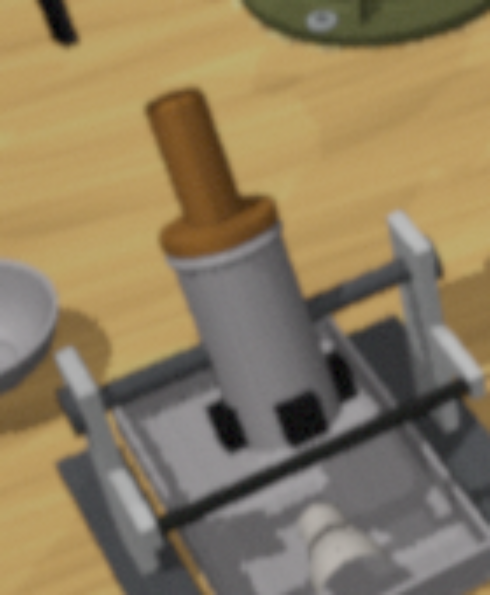

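View pics/s18.png

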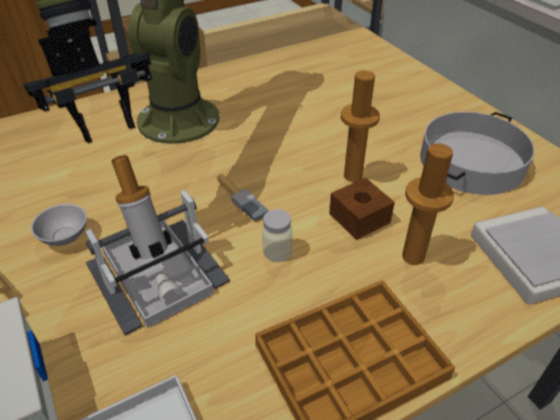

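Released. The collar settled slightly downhill, at (220,235) in the crop. I'll check that it is flat and fully home.

```bash
cat > fith.py <<'E'
from h import *
from scipy.optimize import least_squares
import sys
f=sys.argv[1]
M=barrelpt(.055,-.4);b=(barrelpt(1,-.4)-barrelpt(0,-.4));lat=np.cross(YS,b)
for c,fn in(('scene','s'+f),('top','t'+f)):
    d=np.load(f'pics/{fn}.png.npy');P=pts(c,d)[d>0]
    r=P-M;h=r@b;rad=np.linalg.norm(r-h[:,None]*b,axis=1)
    Q=P[(h>.018)&(h<.07)&(rad<.026)]
    def fun(p):
        a=b+p[2]*lat+p[3]*YS;a/=np.linalg.norm(a);q=Q-(M+.04*b+p[0]*lat+p[1]*YS);hh=q@a
        return np.linalg.norm(q-hh[:,None]*a,axis=1)-.015
    o=least_squares(fun,[0,0,0,0],loss='soft_l1',f_scale=.001).x
    a=b+o[2]*lat+o[3]*YS;a/=np.linalg.norm(a)
    print(c,len(Q),'handle off lat,YS at +40mm',o[:2].round(4),'tilt',o[2:].round(3),'lean',np.arctan2(a@XS,a[2]).round(3))
    m=(h>.004)&(h<.02)&(rad>.02)&(rad<.027); q=r[m]
    X=np.c_[np.ones(len(q)),q@lat,q@YS]; s=np.linalg.lstsq(X,q@b,rcond=None)[0]
    print('   collar top plane n',len(q),'height',s[0].round(4),'slopes',s[1:].round(3),'handle top h',np.percentile(h[(rad<.02)&(h>.05)&(h<.1)],98).round(4))
E
python3 fith.py 18
```

```text
scene 515 handle off lat,YS at +40mm [-0.0028  0.0001] tilt [-0.002  0.009] lean -0.402
   collar top plane n 124 height 0.0121 slopes [-0.081  0.004] handle top h 0.0777
top 372 handle off lat,YS at +40mm [-0.0036  0.001 ] tilt [-0.003  0.006] lean -0.403
   collar top plane n 297 height 0.0119 slopes [-0.034 -0.011] handle top h 0.0789
```

```bash
python3 -c "
from h import *
st(); print(job.close_job())"
```

```text
t 23.55 grasp [ 0.4077 -0.2354  0.2957] x [ 0.385  0.037 -0.922] z [-0.096  0.995  0.   ] F [ 0.3 -0.1  0.4] g 0.75 q [ 0.86 -0.3  -0.15  2.02 -0.36  1.15  2.48]
the job is handed in; nothing more can be done
None
```

The job is done and was handed in at 23.55 s. I tipped the barrel to its stop, took the smallest pusher from its block and pressed it slowly down the barrel. The insert came out into the tray, and I then seated the collar (about 35 N with no further travel), released and backed off.

**Last checks, camera views after release:**
- **Insert:** both cameras show it lying in the tray.
- **Barrel:** its fitted lean is −0.391 rad (scene) and −0.382 rad (top). That matches the fits taken just after it first reached the stop, so I take it to be resting there.
- **Pusher:** the handle's lean is −0.402 rad, parallel to the barrel within about 0.01–0.02 rad, so the collar lies flat.
- **Jar and brush:** the networks place the brush where it was at the start. The jar showed no movement between my mid-job and final checks.
- **Robot:** it touches nothing; the force reading was about 0.

**Checks that disagreed or fell short:**
- **Collar off centre:** it sits about 3 mm off the mouth's centre, towards the robot. I re-centred it before letting go, but it slid back on release.
- **Collar height:** its top reads about 2 mm above the expected 10 mm. I put this down to camera error, because re-pressing gave the same depth within 0.2 mm.
- **Collar slope:** the plane fits to the collar's top gave slopes of −0.03 and −0.08, which don't agree with each other or with the parallel handle. I relied on the handle.
- **Joint 2:** it reached the edge of its range (−0.30) on the approach to the barrel and again when I backed off. The readings don't show it going past.

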